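# Kit the lower tier of a two-tier case

### The job

Stow the standing tall carton in the lower tier of the grey two-tier case. First swing the case's hinged divider flap up until it stands fully open; then take the carton from where it stands, lay it flat on the worktop on one of its broad faces and let go, take it again across its middle, set it lying flat in the lower tier and let go, and shut the flap fully over it. Never drop the carton or let it topple over freely, and leave the tape roll, the mug and the round pot where they are.

Things in the scene. Friction and masses are not known exactly. Their poses are not given: they have to be found in the camera images.
- case: fixed grey plastic two-tier case, open at the top. Origin: centre of its lower tier's underside, on the worktop; x from its front wall to its hinge side, y left, z up. Walls 4 mm thick, tops 56 mm above the worktop (hinge-side wall 42 mm). Along its +y side, y = 68 to 126 mm, runs a fixed shallow upper tray with three cells and the same rim height, not used.
- flap (a joint): hinge angle of the grey divider flap over the lower tier, a plate 160 mm (case x) by 132 mm (case y), 4 mm thick: 0 = shut and level, grows as its front edge rises, stop at 1.8 (just past upright). The hinge is stiff: the flap (0.12 kg) stays where it is left, friction about 0.2 N m. At the start it is shut or ajar by up to 0.3.
- flap_hinge (a point): middle of the flap's hinge line, 83.5 mm along case +x from the case origin and 46 mm above the worktop. The hinge line runs along the case's y axis. The point turns with the flap; at angle 0 its axes are those of the case.
- flap_grip (a point): centre of the flap's black round grip: a disc 20 mm across, 16 mm wide along case y, on a 10 x 14 mm stem. At angle 0 it lies 145 mm from the hinge line towards the front (case -x) and 28 mm above it (26 mm above the flap's face); it swings round the hinge line with the flap. Held on its flat ends (fingers closing along case y) it can turn between the fingers as the flap swings.
- carton: loose tall blue folding carton, a rigid box 32 (x) by 53 (y) by 135 mm (z), 0.08 to 0.17 kg, standing upright at the start. Origin: centre of its underside as it stands; z along its length to its top end; its broad 53 x 135 mm faces look to its +x and -x. It fits under the shut flap only when lying on a broad face (32 mm high).
- carton_mid (a point): centre of the carton's volume (67.5 mm from its underside along its z); 16 mm above its support when it lies on a broad face, 67.5 mm when it stands
- tape_roll: roll of tape lying flat, 96 mm across, 25 mm high, origin at the centre of its underside; to be left alone
- mug: white mug with dots, 82 mm across, 91 mm high, handle at one side, origin at the centre of its underside; to be left alone
- pot: round lidded pot, 91 mm across, 44 mm high, origin at the centre of its underside; to be left alone
- tier_floor (a point): centre of the lower tier's inner floor, 6 mm above the case origin; axes as the case. The tier is a plain pocket, inside 166 mm (x) by 136 mm (y). The shut flap's underside lies 38 mm above this floor, resting on a small ledge of the front wall that juts 6 mm into the pocket, 33 to 38 mm above the floor.

How it is judged:
By the outcome, as a careful person would: the job done as asked, in the order asked, and still so for the second after the job is handed in, with the robot touching nothing.
It also fails if it takes over 72 s, if anything falls off the work surface, if the arm or the gripper's body presses on something with over 40 N, if the wrist force passes 120 N, or if a joint passes its speed limit or range.

### The arm

A 6-joint arm with a two-finger parallel gripper is mounted at the origin on a cart in front of the work surface, level with it; the furniture and walls round the work are solid. World frame = base frame: x ahead of the robot, y to its left, z up, the work surface at z = 0. Lengths are in mm, angles in degrees, forces in N, time in s.
With the tool pointing down it reaches from about 350 to 850 mm from the base axis. Payload 8.1 kg.
Tool frame: the origin (TCP) lies midway between the tips of the shut fingers; the grasp point (between the pads) lies 19 mm behind it (r.pinch_z is the distance from the TCP to the grasp point, in mm); z points along the fingers, y is the line along which they close (so a half turn about z gives the same grasp; the last joint's range is limited). The gripper opens to 85 mm and grips with 20 to 120 N. Pads are 22 mm wide; open, the fingers measure 114 mm over their backs; the gripper's body (76 mm by 85 mm) begins 54 mm behind the grasp point. The pads swing forward as they close: fully open they stand 13 mm farther back than shut.
Start: joints at [63.633, 7.471, 85.268, -0, 87.261, -4.893], TCP at [219.631, 558.361, 231.292] pointing down, gripper open.
Joint ranges: [-169.43, 169.43], [-51.17, 129.36], [1.28, 143.12], [-76.62, 256.62], [0, 156.53], [-152.29, 152.29]. Speed limits (degrees/s): [136.94, 136.94, 159.86, 180, 180, 180].

### API

Orientations are given as [roll, pitch, yaw] about the fixed x, y, z axes, in that order (R = Rz(yaw) Ry(pitch) Rx(roll)).
In Python, from bench import sensors, optics, job, r gives the robot as it stands.
- The arm moves only by the tool play_rows, never from a script. Its argument "motion" is a list that holds one entry, the list of rows, each a list of 6 numbers: the shift along the tool's x, y, z in cm, then the turn, a rotation vector about the tool's x, y, z in degrees. In form: [[[x, y, z, ax, ay, az], ...]]. A call has 1 to 5 rows; each row is the pose to reach, as a shift and turn from the pose commanded when the call began, along the tool's axes at that moment; what a row does not reach only later rows make up. A row lasts 1/10 s, in which the tool goes at most 50 mm and 8.59 degrees, less where a joint would pass 70% of its speed; a pose out of reach is approached as far as the arm can. A call with a gripper value outside its range is refused whole. "jaw" is the opening, from 0 (shut) to 1 (fully open), set as the call begins (left out, the last holds). The fingers move at their own pace and stop on an object; "squeeze" is the grip in N (left out, the last holds). Time passes only in rows, so rows that repeat a pose let the fingers close. It gives the time, the measured TCP pose, the force, the opening and the grip force at its end, in the units of the state.
- sensors.sense(): the state, without advancing time (a new reading comes with each control period).
- optics.snapshot(name): name is "side" or "top" or "wrist"; returns a dict with "pixels" (420x560x3 uint8, red, green, blue), "mtx" (3x3 intrinsics, pixels), "R" (3x3) and "t" (3): a world point X has camera coordinates R X + t; the wrist camera has in their place "T_tool_cam" (4x4, takes a point from camera to tool coordinates, whose origin is the TCP and whose axes are the flange's). Camera axes: x right, y down, z forward; pixel columns grow to the right and rows downward; lengths in mm; the calibration is good to about 2 mm. The wrist camera is an equidistant fisheye: a pixel r from the principal point sees the ray r / f radians off the axis. A picture is of the moment at which its call begins: read the wrist's pose just before it. There is no depth.
- job.hand_in(): hands the job in; it is judged then, once.
The state is a dict: "time": time; "joint_pos": joint angles; "qd": joint speeds; "joint_efforts": joint torques, N m; "tool_pos": TCP position; "tcp_rot": TCP orientation; "ft_force": force on the tool from outside, world axes, zero at the start; "wrist_torque": the same for the moment, N m; "finger_gap": finger opening in mm; "grip_force": force on a finger pad.
Only numpy, scipy, OpenCV 4.12 (cv2) and the standard library are available. Lean on these libraries where they do the work, as an engineer would, in place of code of your own. Each camera call takes 0.05 s, during which the arm holds its last target. There are 200 camera calls.

## Working session

There is one attempt and no reset: what is moved stays moved. The work goes in short steps, Python scripts to look and compute and a tool call to move; the robot and the scene stay as the last step left them, time stands still between calls to the robot, and variables do not carry over. Pictures are saved under pics/ and viewed, at most 10 in all, crops included, and the job is handed in when it is done.

Besides the shell and the picture viewer there is one more tool, called after ">>>" by a JSON object that holds its "api" and its "payload". play_rows: Moves the arm, as the interface text tells. Its arguments: {"type":"object","properties":{"motion":{"type":"array","items":{"type":"array","items":{"type":"array","items":{"type":"number"}}}},"jaw":{"type":"number"},"squeeze":{"type":"number"}},"required":["motion"]}

```bash
ls; mkdir -p pics
python3 - <<'E'
from bench import sensors, optics, job, r
import cv2,numpy as np,pickle
for n in ["side","top","wrist"]:
    s=sensors.sense(); d=optics.snapshot(n); d['s']=s
    pickle.dump(d,open(f'pics/{n}0.pkl','wb')); cv2.imwrite(f'pics/{n}0.png',d['pixels'][:,:,::-1])
    print(n,{k:np.round(v,3).tolist() for k,v in d.items() if k not in('pixels','s')})
print(s); print(r.pinch_z)
E
```

```text
pics
side {'mtx': [[508.036, 0.0, 278.727], [0.0, 508.036, 209.756], [0.0, 0.0, 1.0]], 'R': [[0.482, -0.876, 0.02], [-0.565, -0.328, -0.757], [0.67, 0.353, -0.653]], 't': [-281.941, 382.891, 1570.389]}
top {'mtx': [[408.15, 0.0, 284.423], [0.0, 408.15, 203.936], [0.0, 0.0, 1.0]], 'R': [[0.03, -1.0, -0.005], [-0.995, -0.029, -0.092], [0.092, 0.007, -0.996]], 't': [-20.726, 591.724, 1343.326]}
wrist {'mtx': [[325.192, 0.0, 278.494], [0.0, 325.192, 202.732], [0.0, 0.0, 1.0]], 'T_tool_cam': [[-0.001, -0.946, -0.325, 82.16], [1.0, -0.001, -0.0, 0.409], [0.0, -0.325, 0.946, -142.187], [0.0, 0.0, 0.0, 1.0]]}
{'time': 0.1, 'joint_pos': array([ 6.36329737e+01,  7.50869263e+00,  8.53223261e+01, -6.56204891e-04,
        8.72608973e+01, -4.89371377e+00]), 'qd': array([-0.02756834, -0.2386393 , -0.14482259, -0.05497949,  0.09786391,
       -0.00405619]), 'joint_efforts': array([ 4.23928232e-04, -5.70948064e+01, -5.01943839e+01, -2.52636810e-04,
        8.18533881e-03,  9.65776826e-05]), 'tool_pos': array([219.41602531, 557.92502936, 230.37793406]), 'tcp_rot': array([-1.79908363e+02, -7.18811768e-03,  1.58526714e+02]), 'ft_force': array([-0.54153911, -0.00593838, -0.03821932]), 'wrist_torque': array([ 0.00269039, -0.00560638, -0.01230827]), 'grip_force': 0.0, 'finger_gap': 85.44612296011009}
18.700000000000003
```

View pics/top0.png

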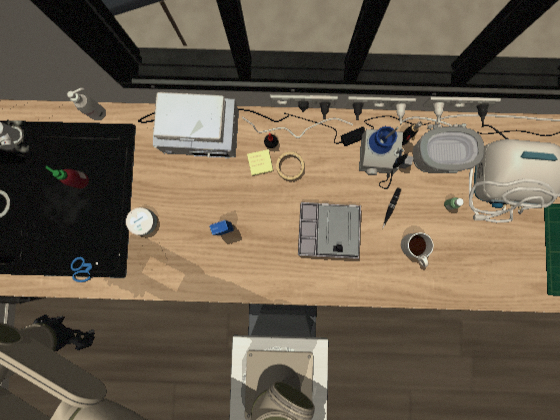

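View pics/side0.png

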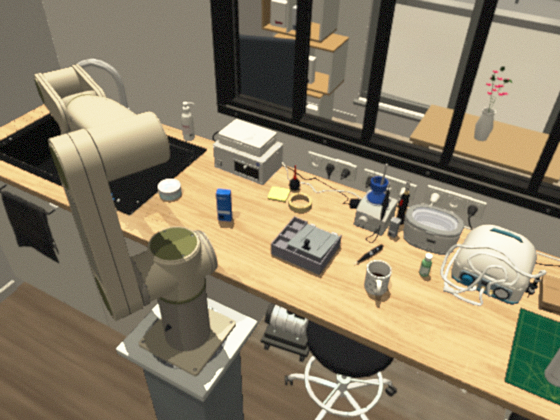

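```bash
cat > h.py <<'E'
import numpy as np,pickle,cv2
from scipy.spatial.transform import Rotation as Ro
def ray(d,u,v):
    K=d['mtx'];c=np.array([(u-K[0,2])/K[0,0],(v-K[1,2])/K[1,1],1.]);return -d['R'].T@d['t'],d['R'].T@c
def at(d,u,v,z):
    o,w=ray(d,u,v);return o+w*(z-o[2])/w[2]
def proj(d,P):
    P=np.atleast_2d(P);c=P@d['R'].T+d['t'];p=c@d['mtx'].T;return p[:,:2]/p[:,2:]
def ld(n): return pickle.load(open(f'pics/{n}.pkl','rb'))
def fit(u): return u
E
python3 - <<'E'
from h import *
t=ld('top0')['pixels'];s=ld('side0')['pixels']
a=cv2.resize(t[195:267,195:365],(800,339),interpolation=cv2.INTER_CUBIC)
b=cv2.resize(s[185:280,200:370],(465,260),interpolation=cv2.INTER_CUBIC)
o=np.zeros((600,800,3),np.uint8);o[:339]=a;o[340:,:465]=b
cv2.imwrite('pics/crop0.png',o[:,:,::-1])
E
```

```text
(no output)
```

View pics/crop0.png

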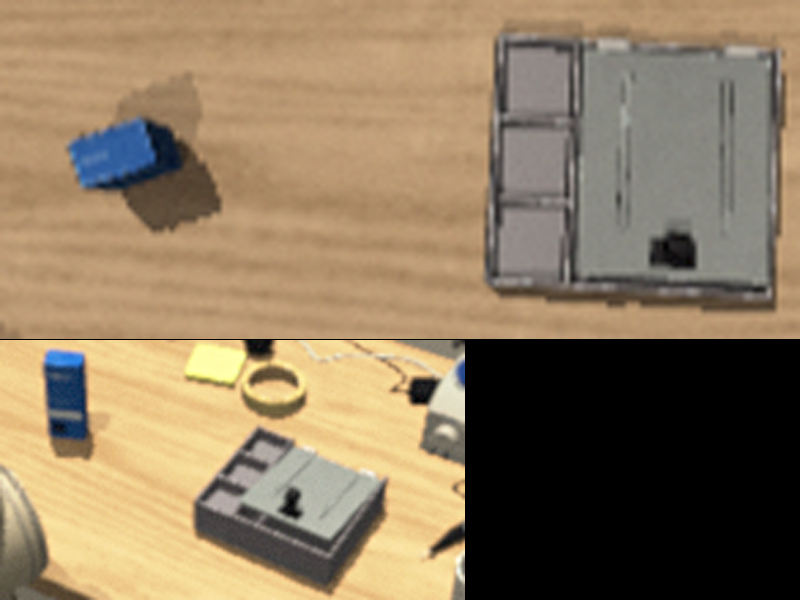

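Run:
```python
from h import *
d=ld('top0');px=lambda X,Y:(195-.5+(X+.5)*.2125,195-.5+(Y+.5)*.2125)
for n,l,z in [('case',[(498,35),(488,290),(775,300),(572,282),(578,42)],56),('hingeR',[(778,50)],42),('grip',[(673,250)],80),('carton',[(68,150),(143,118),(162,158),(85,190)],135)]:
    P=np.array([at(d,*px(*p),z)[:2] for p in l]);print(n,P.round(0).tolist(),P.mean(0).round(1))
    if len(P)==4:
        for i in range(4): e=P[(i+1)%4]-P[i];print(np.hypot(*e).round(1),np.degrees(np.arctan2(e[1],e[0])).round(1))
```

```text
case [[597.0, -56.0], [420.0, -54.0], [419.0, -251.0], [427.0, -111.0], [594.0, -112.0]] [ 491.6 -116.8]
hingeR [[594.0, -254.0]] [ 593.8 -253.8]
grip [[452.0, -178.0]] [ 451.8 -177.6]
carton [[506.0, 226.0], [528.0, 178.0], [502.0, 164.0], [480.0, 214.0]] [504.  195.3]
53.1 -65.1
29.1 -152.3
54.2 114.3
28.5 25.6
```

```bash
python3 - <<'E'
from bench import sensors, optics, job, r
for o in (r,sensors,optics,job): print([a for a in dir(o) if not a.startswith('__')])
E
cat >> h.py <<'E'
import json,os
def Rw(roll,pitch,yaw): return Ro.from_euler('xyz',[roll,pitch,yaw],degrees=True)
# down pose with yaw, then tilt a degrees about tool y (negative a raises z towards +tool x)
def tool(yaw,a=0): return Rw(180,0,yaw)*Ro.from_euler('y',a,degrees=True)
def plan(p0,R0,wps,dx=45,da=8.0):
    """print rows (calls of <=5) from commanded pose p0,R0 through wps [(p,R)] ; returns final commanded pose after rounding"""
    p0=np.array(p0,float);P=p0;Q=R0;steps=[]
    for w in wps:
        p,R=w[0],w[1];m=w[2] if len(w)>2 else 1
        p=np.array(p,float);rv=(Q.inv()*R).as_rotvec()
        n=max(1,m,int(np.ceil(np.linalg.norm(p-P)/dx)),int(np.ceil(np.degrees(np.linalg.norm(rv))/da)))
        for i in range(1,n+1): steps.append((P+(p-P)*i/n,Q*Ro.from_rotvec(rv*i/n)))
        P,Q=p,R
    for k in range(0,len(steps),5):
        rows=[]
        for p,R in steps[k:k+5]:
            x=np.round(R0.inv().apply(p-p0)/10,2);v=np.round(np.degrees((R0.inv()*R).as_rotvec()),1)
            rows.append([*x.tolist(),*v.tolist()])
        print(json.dumps([rows]))
        p0=p0+R0.apply(np.array(rows[-1][:3])*10);R0=R0*Ro.from_rotvec(np.radians(rows[-1][3:]))
    save(p0,R0);print('end',p0.round(1),R0.as_euler('xyz',degrees=True).round(1))
def save(p,R): json.dump([list(map(float,p)),R.as_quat().tolist()],open('cmd.json','w'))
def cur():
    p,q=json.load(open('cmd.json'));return np.array(p),Ro.from_quat(q)
E
python3 - <<'E'
from h import *
save([219.631,558.361,231.292],Rw(180,0,158.526))
plan(*cur(),[((400,150,300),tool(180)),((415,-180,230),tool(180))])
E
```

```text
['PlanningError', 'pinch_z']
['sense']
['snapshot']
['hand_in']
[[[-2.88, -2.85, -0.62, 0.0, 0.0, -2.0], [-5.77, -5.71, -1.25, -0.0, 0.0, -3.9], [-8.65, -8.56, -1.87, 0.0, 0.0, -5.9], [-11.54, -11.42, -2.5, 0.0, 0.0, -7.8], [-14.42, -14.27, -3.12, -0.0, 0.0, -9.8]]]
[[[-2.36, -3.31, -0.63, -0.0, 0.0, -1.9], [-4.72, -6.61, -1.25, -0.0, 0.0, -3.9], [-7.08, -9.91, -1.88, -0.0, 0.0, -5.8], [-9.43, -13.22, -2.5, -0.0, 0.0, -7.8], [-11.79, -16.52, -3.13, -0.0, 0.0, -9.7]]]
[[[-1.77, -3.66, -0.62, -0.0, 0.0, -2.0], [-2.09, -7.77, 0.25, -0.0, 0.0, -2.0], [-2.42, -11.89, 1.13, -0.0, 0.0, -2.0], [-2.75, -16.0, 2.0, -0.0, 0.0, -2.0], [-3.08, -20.12, 2.88, -0.0, 0.0, -2.0]]]
[[[-0.19, -4.12, 0.87, -0.0, 0.0, 0.0], [-0.37, -8.25, 1.75, -0.0, 0.0, 0.0], [-0.56, -12.38, 2.62, -0.0, 0.0, 0.0], [-0.75, -16.5, 3.5, -0.0, 0.0, 0.0]]]
end [ 415. -180.  230.] [-180.    0. -180.]
```

>>> {"api": "play_rows", "payload": {"motion": [[[-2.88,-2.85,-0.62,0,0,-2],[-5.77,-5.71,-1.25,0,0,-3.9],[-8.65,-8.56,-1.87,0,0,-5.9],[-11.54,-11.42,-2.5,0,0,-7.8],[-14.42,-14.27,-3.12,0,0,-9.8]]], "jaw": 0.45, "squeeze": 30}}

```text
time: 0.65
tool_pos: [301.8, 371.2, 262.4]
tcp_rot: [-180.0, -0.0, 168.4]
ft_force: [0.5, 0.6, 0.5]
finger_gap: 38.4
grip_force: 0.0
```

>>> {"api": "play_rows", "payload": {"motion": [[[-2.36,-3.31,-0.63,0,0,-1.9],[-4.72,-6.61,-1.25,0,0,-3.9],[-7.08,-9.91,-1.88,0,0,-5.8],[-9.43,-13.22,-2.5,0,0,-7.8],[-11.79,-16.52,-3.13,0,0,-9.7]]]}}

```text
time: 1.15
tool_pos: [383.8, 185.6, 293.9]
tcp_rot: [180.0, 0.0, 178.1]
ft_force: [0.5, 0.5, -0.4]
finger_gap: 38.4
grip_force: 0.0
```

>>> {"api": "play_rows", "payload": {"motion": [[[-1.77,-3.66,-0.62,0,0,-2],[-2.09,-7.77,0.25,0,0,-2],[-2.42,-11.89,1.13,0,0,-2],[-2.75,-16.0,2.0,0,0,-2],[-3.08,-20.12,2.88,0,0,-2]]]}}

```text
time: 1.65
tool_pos: [407.1, -16.6, 264.6]
tcp_rot: [-180.0, 0.0, -180.0]
ft_force: [0.5, -0.7, -0.6]
finger_gap: 38.8
grip_force: 0.0
```

>>> {"api": "play_rows", "payload": {"motion": [[[-0.19,-4.12,0.87,0,0,0],[-0.37,-8.25,1.75,0,0,0],[-0.56,-12.38,2.62,0,0,0],[-0.75,-16.5,3.5,0,0,0],[-0.75,-16.5,3.5,0,0,0]]]}}

```text
time: 2.15
tool_pos: [413.7, -183.7, 228.2]
tcp_rot: [-180.0, -0.2, 179.8]
ft_force: [-0.8, 1.3, -0.7]
finger_gap: 38.6
grip_force: 0.0
```

```bash
cat >> h.py <<'E'
def snapw(n,up=None):
    from bench import sensors,optics
    s=sensors.sense();d=optics.snapshot('wrist');d['s']=s;pickle.dump(d,open(f'pics/{n}.pkl','wb'))
    cv2.imwrite(f'pics/{n}.png',d['pixels'][:,:,::-1]);return d
def wcam(d):
    s=d['s'];T=np.eye(4);T[:3,:3]=Rw(*s['tcp_rot']).as_matrix();T[:3,3]=s['tool_pos'];return T@d['T_tool_cam']
def wat(d,u,v,z):
    T=wcam(d);K=d['mtx'];x,y=u-K[0,2],v-K[1,2];rr=np.hypot(x,y);th=rr/K[0,0]
    c=np.array([x/rr*np.sin(th),y/rr*np.sin(th),np.cos(th)]);w=T[:3,:3]@c;o=T[:3,3];return o+w*(z-o[2])/w[2]
def wproj(d,P):
    T=np.linalg.inv(wcam(d));c=np.atleast_2d(P)@T[:3,:3].T+T[:3,3];th=np.arctan2(np.hypot(c[:,0],c[:,1]),c[:,2]);ph=np.arctan2(c[:,1],c[:,0])
    K=d['mtx'];return np.c_[K[0,2]+K[0,0]*th*np.cos(ph),K[1,2]+K[0,0]*th*np.sin(ph)]
E
python3 - <<'E'
from h import *
d=snapw('w1');print(d['s']['tool_pos'],d['s']['tcp_rot'],d['s']['joint_pos'],d['s']['time'],d['s']['finger_gap'])
E
```

```text
[ 413.71865003 -183.74800123  228.16198683] [-1.79989071e+02 -1.53954507e-01  1.79761182e+02] [-3.03716345e+01 -1.57732316e+01  1.07717601e+02 -8.67814974e-02
  8.81832967e+01 -1.20129983e+02] 2.15 38.6399125971126
```

View pics/w1.png

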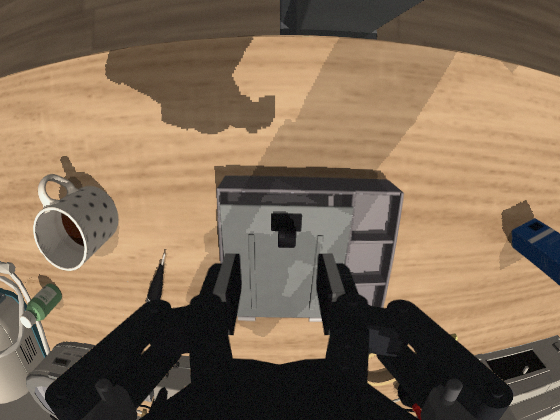

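Run:
```python
from h import *
d=ld('w1');a=cv2.resize(d['pixels'][165:325,210:410],(800,640),interpolation=cv2.INTER_CUBIC)[:600]
cv2.imwrite('pics/w1c.png',a[:,:,::-1])
```

```text
(no output)
```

View pics/w1c.png

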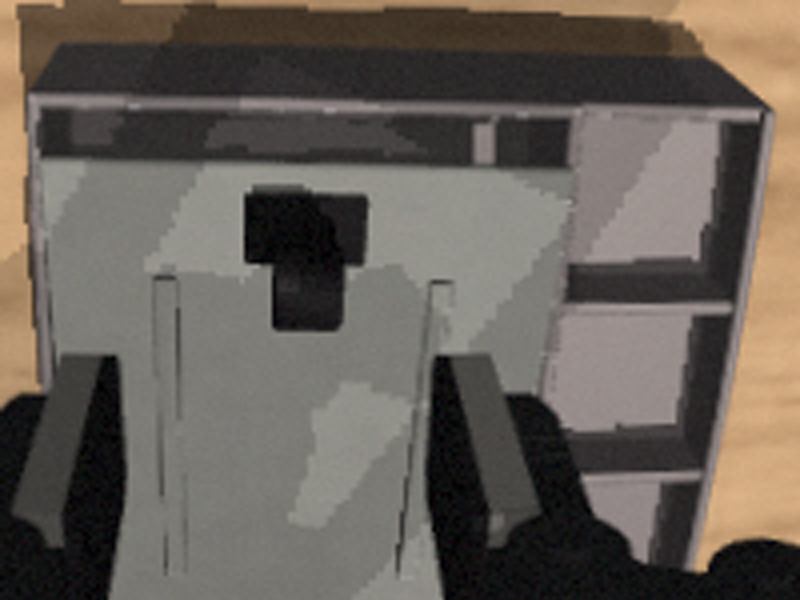

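Run:
```python
from h import *
from scipy.optimize import least_squares
d=ld('w1');t=ld('top0')
L=159
obs=[(30,95),(772,108),(38,160),(572,168),(308,297),(62,42),(700,55)]
U=np.array([(210-.5+(x+.5)/4,165-.5+(y+.5)/4) for x,y in obs])
px=lambda X,Y:(195-.5+(X+.5)*.2125,195-.5+(Y+.5)*.2125)
UT=np.array([px(*p) for p in [(498,35),(488,290),(775,300)]])
def model(p):
    x,y,w,th,ye=p;c,s=np.cos(th),np.sin(th)
    fl=lambda a,yy,h:(83.5-a*c+h*s, yy, 46+a*s+h*c)
    P=np.array([(-87,-72,56),(-87,ye,56),fl(L,-66,2),fl(L,66,2),fl(145,0,28),(-87,-72,0),(-87,ye,0)],float)
    P2=np.array([(87,ye,56),(-87,ye,56),(-87,-72,56)],float)
    W=Ro.from_euler('z',w).as_matrix();f=lambda P:P@W.T+[x,y,0]
    return f(P),f(P2)
def res(p):
    A,B=model(p);return np.r_[(wproj(d,A)-U).ravel(),.5*(proj(t,B)-UT).ravel(),(p[4]-126)/2]
r=least_squares(res,[507,-180,0,.1,126],loss='soft_l1')
print(r.x.round(3),np.degrees(r.x[2]),r.fun.round(1));A,_=model(r.x);print(A[4])
```

```text
[ 5.11482e+02 -1.77854e+02 -2.10000e-02  1.47000e-01  1.23304e+02] -1.2022378935550584 [-1.3 -0.2 -0.3 -0.1  0.5  1.1  0.2  1.1  0.1 -5.7 -0.6 -0.2  1.7 -0.2
  0.1 -0.6 -0.1 -1.1 -0.5 -0.6 -1.3]
[ 455.67079619 -176.68233639   94.96896523]
```

Run:
```python
from h import *
d=ld('w1');s=ld('side0');t=ld('top0')
for Y in (285,298):
    u=(210-.5+308.5/4,165-.5+(Y+.5)/4)
    for z in (74,80,85,90,95,100,105):
        P=wat(d,*u,z);print(Y,z,P.round(1),proj(s,P).round(1),proj(t,P).round(1), 'r',np.hypot(P[0]-511.5-83.5,z-46).round(1),np.degrees(np.arctan2(z-46,511.5+83.5-P[0])-np.arctan2(28,145)).round(1))
b=cv2.resize(s['pixels'][210:270,270:350],(640,480),interpolation=cv2.INTER_CUBIC);cv2.imwrite('pics/s0c.png',b[:,:,::-1])
```

```text
285 74 [ 468.  -176.2   74. ] [[307.2 244.3]] [[337.  242.6]] r 130.1 1.5
285 80 [ 465.2 -176.4   80. ] [[307.  243.5]] [[337.3 243.5]] r 134.1 3.8
285 85 [ 463.  -176.5   85. ] [[306.8 242.9]] [[337.5 244.2]] r 137.7 5.5
285 90 [ 460.7 -176.6   90. ] [[306.7 242.3]] [[337.7 245. ]] r 141.4 7.2
285 95 [ 458.4 -176.8   95. ] [[306.5 241.7]] [[338.  245.7]] r 145.2 8.8
285 100 [ 456.1 -176.9  100. ] [[306.3 241. ]] [[338.2 246.5]] r 149.1 10.3
285 105 [ 453.8 -177.   105. ] [[306.1 240.4]] [[338.4 247.2]] r 153.0 11.7
298 74 [ 471.6 -176.2   74. ] [[307.7 243.6]] [[337.1 241.5]] r 126.5 1.9
298 80 [ 468.8 -176.4   80. ] [[307.5 242.9]] [[337.3 242.4]] r 130.7 4.1
298 85 [ 466.4 -176.5   85. ] [[307.3 242.3]] [[337.5 243.1]] r 134.4 5.9
298 90 [ 464.1 -176.6   90. ] [[307.1 241.7]] [[337.8 243.9]] r 138.1 7.6
298 95 [ 461.7 -176.7   95. ] [[306.9 241.1]] [[338.  244.6]] r 142.0 9.3
298 100 [ 459.4 -176.9  100. ] [[306.7 240.5]] [[338.2 245.4]] r 146.0 10.8
298 105 [ 457. -177.  105.] [[306.5 239.9]] [[338.4 246.2]] r 150.1 12.2
```

View pics/s0c.png

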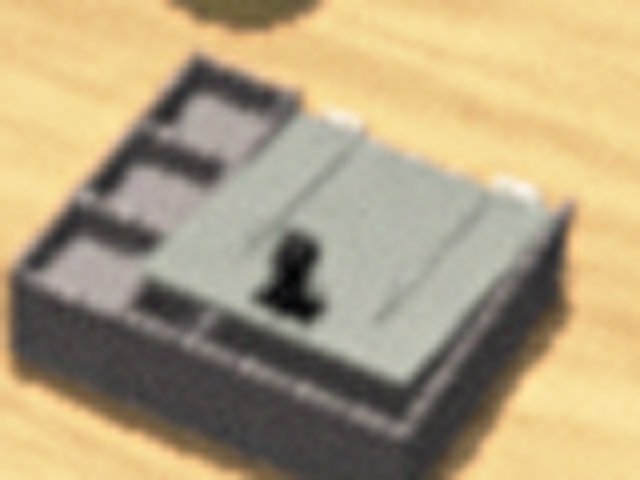

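Run:
```python
from h import *
save([415,-180,230],Rw(180,0,180))
plan(*cur(),[((459,-177,145),tool(178.8)),((459,-177,79.5),tool(178.8),3)])
```

```text
[[[-1.47, 0.1, 2.83, -0.0, -0.0, 0.4], [-2.93, 0.2, 5.67, -0.0, -0.0, 0.8], [-4.4, 0.3, 8.5, 0.0, -0.0, 1.2], [-4.4, 0.3, 10.68, 0.0, -0.0, 1.2], [-4.4, 0.3, 12.87, 0.0, -0.0, 1.2]]]
[[[-0.0, -0.0, 2.18, -0.0, -0.0, -0.0]]]
end [ 459.  -177.    79.5] [180.    0.  178.8]
```

>>> {"api": "play_rows", "payload": {"motion": [[[-1.47,0.1,2.83,0,0,0.4],[-2.93,0.2,5.67,0,0,0.8],[-4.4,0.3,8.5,0,0,1.2],[-4.4,0.3,10.68,0,0,1.2],[-4.4,0.3,12.87,0,0,1.2]]]}}

```text
time: 2.7
tool_pos: [459.3, -175.5, 100.3]
tcp_rot: [180.0, -0.0, 178.9]
ft_force: [0.5, 0.7, -0.3]
finger_gap: 38.2
grip_force: 0.0
```

>>> {"api": "play_rows", "payload": {"motion": [[[0,0,1.0,0,0,0],[0,0,2.18,0,0,0],[0,0,2.18,0,0,0],[0,0,2.18,0,0,0]]]}}

```text
time: 3.1
tool_pos: [459.4, -177.0, 80.2]
tcp_rot: [-180.0, 0.0, 178.8]
ft_force: [-0.2, -0.9, -0.5]
finger_gap: 38.8
grip_force: 0.0
```

Run:
```python
from h import *
d=snapw('w2');print(d['s']['tool_pos'],d['s']['tcp_rot'],d['s']['ft_force'])
a=cv2.resize(d['pixels'][165:325,210:410],(800,640),interpolation=cv2.INTER_CUBIC)[:600]
cv2.imwrite('pics/w2c.png',a[:,:,::-1])
```

```text
[ 459.4382528  -176.98864885   80.22546451] [-1.79981732e+02  4.22613106e-02  1.78835298e+02] [-0.213634   -0.89901379 -0.46559593]
```

View pics/w2c.png

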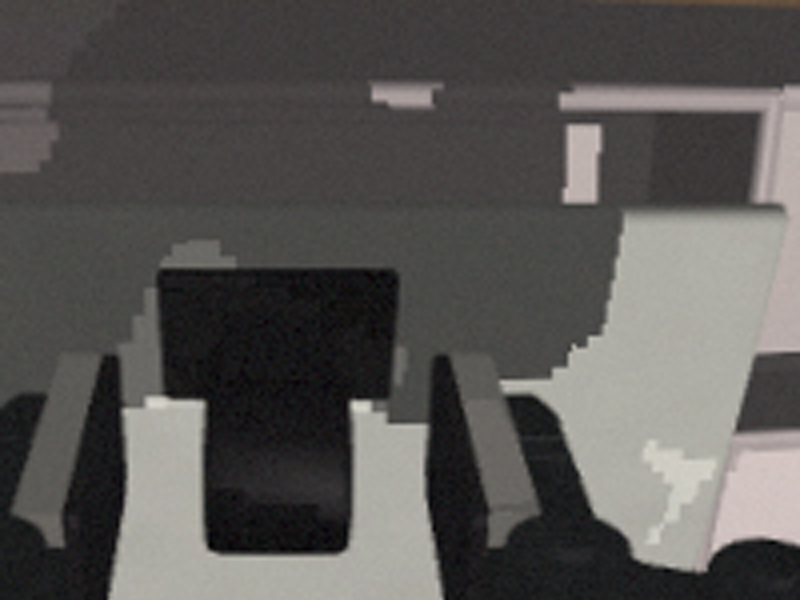

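>>> {"api": "play_rows", "payload": {"motion": [[[0,0,0,0,0,0],[0,0,0,0,0,0],[0,0,0,0,0,0],[0,0,0,0,0,0],[0,0,0,0,0,0]]], "jaw": 0, "squeeze": 30}}

```text
time: 3.65
tool_pos: [459.3, -176.9, 79.8]
tcp_rot: [180.0, 0.0, 178.8]
ft_force: [1.7, 3.6, 1.1]
finger_gap: 15.5
grip_force: 32.7
```

```bash
cat > arc.py <<'E'
from h import *
import sys
# arc of grip about hinge (case yaw w); tool offset off from true grip kept
def arc(H,w,a0,a1,n,r=147.7,tcp=18.7):
    u=np.array([np.cos(w),np.sin(w)]);out=[]
    for a in np.linspace(a0,a1,n+1)[1:]:
        b=np.radians(a);out.append(np.r_[H[:2]-u*r*np.cos(b),H[2]+r*np.sin(b)-tcp])
    return out
E
python3 - <<'E'
from arc import *
from bench import sensors
s=sensors.sense();print(s['finger_gap'],s['grip_force'],s['ft_force'],s['tool_pos'])
H=np.array([511.5+83.5,-177.9-1.7,46]);w=np.radians(-1.2)
p,R=cur()
a0=np.degrees(np.arctan2(99-46,595-459.4)); print('a0',a0,np.hypot(53,135.6))
save(p,R)
plan(p,R,[(q,tool(178.8)) for q in arc(H,w,a0,a0+40,12,r=147)])
E
```

```text
15.534780213671137 32.74744749069214 [1.7132571  3.59786436 1.14348574] [ 459.34835794 -176.90180628   79.78167527]
a0 21.348314552766855 145.58969743769646
[[[-0.25, 0.02, -0.92, -0.0, -0.0, -0.0], [-0.62, 0.02, -1.68, -0.0, -0.0, -0.0], [-1.05, 0.02, -2.43, -0.0, -0.0, -0.0], [-1.51, 0.02, -3.14, -0.0, -0.0, -0.0], [-2.02, 0.02, -3.83, -0.0, -0.0, -0.0]]]
[[[-0.55, 0.0, -0.66, -0.0, -0.0, -0.0], [-1.13, 0.0, -1.29, -0.0, -0.0, -0.0], [-1.75, 0.0, -1.88, -0.0, -0.0, -0.0], [-2.4, 0.0, -2.43, -0.0, -0.0, -0.0], [-3.08, 0.0, -2.94, -0.0, -0.0, -0.0]]]
[[[-0.72, 0.0, -0.48, -0.0, -0.0, -0.0], [-1.45, 0.0, -0.91, -0.0, -0.0, -0.0]]]
end [ 524.5 -178.2  156.3] [180.    0.  178.8]
```

>>> {"api": "play_rows", "payload": {"motion": [[[-0.25,0.0,-0.92,0,0,0],[-0.62,0.0,-1.68,0,0,0],[-1.05,0.0,-2.43,0,0,0],[-1.51,0.0,-3.14,0,0,0],[-2.02,0.0,-3.83,0,0,0]]]}}

```text
time: 4.15
tool_pos: [478.8, -177.3, 117.5]
tcp_rot: [180.0, -0.1, 178.8]
ft_force: [2.2, -0.1, -6.5]
finger_gap: 15.5
grip_force: 31.5
```

>>> {"api": "play_rows", "payload": {"motion": [[[-0.55,0,-0.66,0,0,0],[-1.13,0,-1.29,0,0,0],[-1.75,0,-1.88,0,0,0],[-2.4,0,-2.43,0,0,0],[-3.08,0,-2.94,0,0,0]]]}}

```text
time: 4.65
tool_pos: [510.4, -178.1, 147.7]
tcp_rot: [-180.0, -0.0, 178.8]
ft_force: [-1.5, -0.2, -3.3]
finger_gap: 15.5
grip_force: 31.0
```

>>> {"api": "play_rows", "payload": {"motion": [[[-0.72,0,-0.48,0,0,0],[-1.45,0,-0.91,0,0,0],[-1.45,0,-0.91,0,0,0]]]}}

```text
time: 4.95
tool_pos: [526.1, -178.5, 157.3]
tcp_rot: [-180.0, 0.1, 178.8]
ft_force: [-0.4, 1.6, -1.0]
finger_gap: 15.4
grip_force: 31.4
```

Run:
```python
from arc import *
from bench import sensors
s=sensors.sense();print(s['finger_gap'],s['grip_force'],s['ft_force'],s['wrist_torque'],s['tool_pos'],s['tcp_rot'])
H=np.array([595,-179.6,46]);w=np.radians(-1.2)
p,R=cur();a0=np.degrees(np.arctan2(p[2]+18.7-46,595-p[0]));print(a0)
plan(p,R,[(q,tool(178.8)) for q in arc(H,w,a0,113,15,r=147.3)])
```

```text
15.419476712206983 31.38992428779602 [-0.39510016  1.55048173 -0.9764539 ] [ 0.02687592  0.25788077 -0.0606289 ] [ 526.09019166 -178.51075066  157.25664906] [-1.79968853e+02  1.20841607e-01  1.78842642e+02]
61.33940216014546
[[[-0.78, 0.0, -0.43, -0.0, -0.0, -0.0], [-1.59, 0.0, -0.78, -0.0, -0.0, -0.0], [-2.42, 0.0, -1.08, -0.0, -0.0, -0.0], [-3.27, 0.0, -1.34, -0.0, -0.0, -0.0], [-4.13, 0.0, -1.54, -0.0, -0.0, -0.0]]]
[[[-0.87, 0.0, -0.15, -0.0, -0.0, -0.0], [-1.75, 0.0, -0.24, -0.0, -0.0, -0.0], [-2.64, 0.0, -0.29, -0.0, -0.0, -0.0], [-3.52, 0.0, -0.28, -0.0, -0.0, -0.0], [-4.41, 0.0, -0.22, -0.0, -0.0, -0.0]]]
[[[-0.87, 0.0, 0.12, -0.0, -0.0, -0.0], [-1.74, 0.0, 0.29, -0.0, -0.0, -0.0], [-2.6, 0.0, 0.51, -0.0, -0.0, -0.0], [-3.44, 0.0, 0.78, -0.0, -0.0, -0.0], [-4.27, 0.0, 1.1, -0.0, -0.0, -0.0]]]
end [ 652.6 -180.9  162.9] [180.    0.  178.8]
```

>>> {"api": "play_rows", "payload": {"motion": [[[-0.78,0,-0.43,0,0,0],[-1.59,0,-0.78,0,0,0],[-2.42,0,-1.08,0,0,0],[-3.27,0,-1.34,0,0,0],[-4.13,0,-1.54,0,0,0]]]}}

```text
time: 5.45
tool_pos: [566.6, -179.4, 172.0]
tcp_rot: [-180.0, 0.0, 178.8]
ft_force: [-2.5, -2.2, -3.3]
finger_gap: 15.2
grip_force: 30.4
```

>>> {"api": "play_rows", "payload": {"motion": [[[-0.87,0,-0.15,0,0,0],[-1.75,0,-0.24,0,0,0],[-2.64,0,-0.29,0,0,0],[-3.52,0,-0.28,0,0,0],[-4.41,0,-0.22,0,0,0]]]}}

```text
time: 5.95
tool_pos: [610.9, -180.6, 174.4]
tcp_rot: [-180.0, 0.0, 178.8]
ft_force: [-3.2, -4.6, 0.4]
finger_gap: 15.2
grip_force: 30.3
```

>>> {"api": "play_rows", "payload": {"motion": [[[-0.87,0,0.12,0,0,0],[-1.74,0,0.29,0,0,0],[-2.6,0,0.51,0,0,0],[-3.44,0,0.78,0,0,0],[-4.27,0,1.1,0,0,0]]]}}

```text
time: 6.45
tool_pos: [654.0, -181.7, 163.8]
tcp_rot: [-179.9, 0.1, 178.8]
ft_force: [-1.8, -4.1, 1.5]
finger_gap: 15.3
grip_force: 30.4
```

>>> {"api": "play_rows", "payload": {"motion": [[[-0.15,0,0.06,0,0,0],[-0.3,0,0.12,0,0,0]]]}}

```text
time: 6.65
tool_pos: [656.8, -181.7, 162.5]
tcp_rot: [-179.9, 0.1, 178.8]
ft_force: [-1.9, -4.5, 0.5]
finger_gap: 15.5
grip_force: 30.5
```

Run:
```python
from arc import *
from bench import sensors
s=sensors.sense();print(s['finger_gap'],s['grip_force'],s['ft_force'],s['tool_pos'],s['tcp_rot'],s['joint_pos'])
```

```text
15.486175918659763 30.48501044511795 [-1.8858237  -4.54807011  0.5120778 ] [ 656.84800122 -181.72811346  162.5399392 ] [-1.79931090e+02  1.05056713e-01  1.78815455e+02] [-1.97563533e+01  2.19798098e+01  7.54912596e+01 -3.21432460e-02
  8.24073987e+01 -1.08567532e+02]
```

>>> {"api": "play_rows", "payload": {"motion": [[[-0.3,0,0.13,0,0,0],[-0.6,0,0.26,0,0,0],[-0.6,0,0.26,0,0,0]]]}}

```text
time: 6.95
tool_pos: [662.9, -181.8, 159.8]
tcp_rot: [-179.9, 0.1, 178.8]
ft_force: [0.5, -5.0, -0.1]
finger_gap: 15.4
grip_force: 30.4
```

>>> {"api": "play_rows", "payload": {"motion": [[[-0.3,0,0.14,0,0,0],[-0.6,0,0.29,0,0,0],[-0.6,0,0.29,0,0,0]]]}}

```text
time: 7.25
tool_pos: [665.3, -182.0, 158.4]
tcp_rot: [-180.0, -0.3, 178.8]
ft_force: [-28.0, -0.8, 18.6]
finger_gap: 15.6
grip_force: 30.3
```

Run:
```python
from h import *
from bench import optics
d=optics.snapshot('side')
a=cv2.resize(d['pixels'][150:290,230:400],(680,560),interpolation=cv2.INTER_CUBIC)
cv2.imwrite('pics/s3.png',a[:,:,::-1]);pickle.dump(d,open('pics/side3.pkl','wb'))
```

```text
(no output)
```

View pics/s3.png

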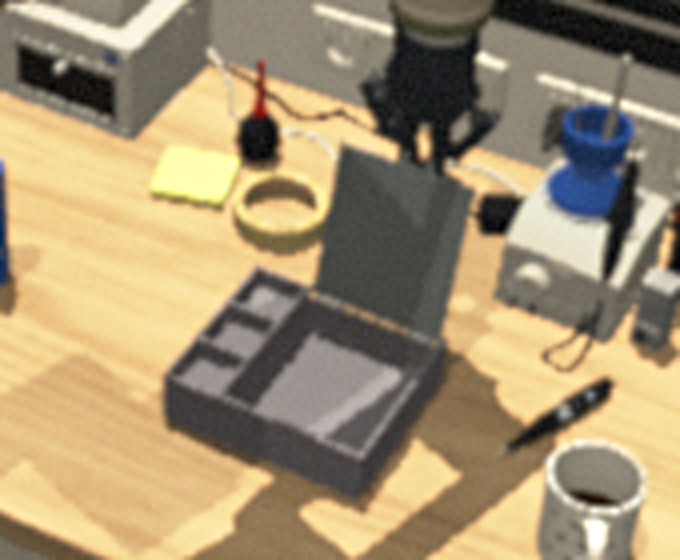

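>>> {"api": "play_rows", "payload": {"motion": [[[0.3,0,-0.14,0,0,0],[0.4,0,-0.18,0,0,0],[0.4,0,-0.18,0,0,0]]]}}

```text
time: 7.6
tool_pos: [664.6, -181.9, 158.9]
tcp_rot: [-179.9, 0.1, 178.8]
ft_force: [-0.3, -5.0, 0.6]
finger_gap: 15.5
grip_force: 29.8
```

>>> {"api": "play_rows", "payload": {"motion": [[[0,0,0,0,0,0],[0,0,0,0,0,0],[0,0,0,0,0,0]]], "jaw": 0.5}}

```text
time: 7.9
tool_pos: [664.1, -180.5, 158.0]
tcp_rot: [180.0, 0.0, 178.9]
ft_force: [0.3, 0.6, -0.3]
finger_gap: 42.7
grip_force: 0.0
```

Run:
```python
from h import *
from scipy.optimize import least_squares
from bench import sensors
s=sensors.sense();print(s['tool_pos'],s['tcp_rot'],s['ft_force'],s['finger_gap'],s['time'])
D=[(7.47,85.27,600,231.3),(-15.773,107.718,452.6,228.16),(21.98,75.491,681.5,162.54),(s['joint_pos'][1],s['joint_pos'][2],np.hypot(*s['tool_pos'][:2]),s['tool_pos'][2])]
def f(p,full=False):
    o,L1,L2,e,hd=p;out=[]
    for a,b,r,z in D:
        a,t=np.radians(a),np.radians(a+b)
        out+=[o+L1*np.sin(a)+L2*np.sin(t)-e*np.cos(t)*-1*-1-r, hd+L1*np.cos(a)+L2*np.cos(t)+e*np.sin(t)-z]
    return out
for o0 in (0,150):
    g=least_squares(lambda p:np.r_[f(p),(p[0]-o0)/300,(p[3]-0)/300],[o0,400,400,0,0]);print(g.x.round(1),np.round(g.fun,1))
save([s['tool_pos'][0],s['tool_pos'][1],s['tool_pos'][2]],Rw(180,0,178.8))
plan(*cur(),[(s['tool_pos']+[0,0,110],tool(178.8)),((480,0,290),tool(110)),((400,150,260),tool(25,20))],da=8.3)
```

```text
[ 664.05774487 -180.5459162   158.04447648] [1.79965673e+02 3.10350078e-02 1.78856544e+02] [ 0.27166776  0.63257352 -0.28548492] 42.67072087880354 7.9
[  2.3 369.6 553.2 -61.  -47.8] [-0.   0.   0.  -0.  -0.3  0.   0.3 -0.   0.  -0.2]
[  2.5 369.6 553.  -61.1 -47.7] [-0.  -0.   0.  -0.  -0.3  0.   0.3  0.  -0.5 -0.2]
[[[0.0, 0.0, -3.67, 0.0, 0.0, 0.0], [0.0, 0.0, -7.33, 0.0, 0.0, 0.0], [0.0, 0.0, -11.0, 0.0, 0.0, 0.0], [2.09, 1.96, -11.24, -0.0, -0.0, 7.6], [4.17, 3.93, -11.49, -0.0, -0.0, 15.3]]]
[[[2.53, 1.34, -0.24, -0.0, -0.0, 7.6], [5.06, 2.68, -0.49, -0.0, -0.0, 15.3], [7.59, 4.02, -0.73, -0.0, -0.0, 22.9], [10.12, 5.37, -0.97, -0.0, -0.0, 30.6], [12.66, 6.71, -1.22, -0.0, -0.0, 38.2]]]
[[[2.81, -0.51, -0.24, -0.0, -0.0, 7.7], [5.63, -1.02, -0.49, -0.0, -0.0, 15.3], [7.17, -0.82, -0.21, -1.5, 1.3, 22.9], [8.7, -0.63, 0.06, -3.1, 2.6, 30.6], [10.23, -0.43, 0.33, -4.6, 3.9, 38.2]]]
[[[1.3, -0.82, 0.35, -1.4, 1.5, 7.7], [2.59, -1.63, 0.7, -2.7, 2.9, 15.3], [3.89, -2.44, 1.04, -4.1, 4.4, 22.9], [5.19, -3.26, 1.39, -5.4, 5.9, 30.6], [6.48, -4.07, 1.74, -6.8, 7.4, 38.2]]]
[[[0.47, -1.46, 0.32, -1.4, 1.4, 7.7], [0.93, -2.93, 0.65, -2.7, 2.9, 15.3], [1.39, -4.39, 0.97, -4.1, 4.4, 22.9]]]
end [400. 150. 260.] [179.9 -20.   25. ]
```

Run:
```python
from h import *
plan([664.06,-180.55,158.04],Rw(180,0,178.8),[([664,-180.5,268],tool(178.8)),((480,0,290),tool(110)),((385,139,260),tool(25,30))],da=8.4)
```

```text
[[[0.0, 0.0, -3.67, 0.0, 0.0, 0.0], [0.0, 0.0, -7.33, 0.0, 0.0, 0.0], [0.01, 0.0, -11.0, 0.0, 0.0, 0.0], [2.09, 1.97, -11.24, -0.0, -0.0, 7.6], [4.18, 3.93, -11.48, -0.0, -0.0, 15.3]]]
[[[2.53, 1.34, -0.25, -0.0, -0.0, 7.6], [5.06, 2.68, -0.49, -0.0, -0.0, 15.3], [7.59, 4.03, -0.74, -0.0, -0.0, 22.9], [10.12, 5.37, -0.98, -0.0, -0.0, 30.6], [12.65, 6.71, -1.23, -0.0, -0.0, 38.2]]]
[[[2.82, -0.51, -0.24, -0.0, -0.0, 7.7], [5.64, -1.02, -0.49, -0.0, -0.0, 15.3], [7.17, -0.99, -0.21, -2.3, 1.9, 22.8], [8.7, -0.97, 0.06, -4.6, 3.9, 30.4], [10.23, -0.94, 0.33, -7.0, 5.8, 37.9]]]
[[[1.18, -0.95, 0.36, -2.0, 2.2, 7.5], [2.36, -1.89, 0.72, -4.0, 4.4, 15.1], [3.54, -2.84, 1.07, -6.0, 6.6, 22.6], [4.72, -3.79, 1.43, -8.0, 8.8, 30.1], [5.9, -4.73, 1.79, -10.1, 11.0, 37.7]]]
[[[0.27, -1.51, 0.27, -2.0, 2.2, 7.5], [0.54, -3.01, 0.55, -4.0, 4.4, 15.0], [0.82, -4.52, 0.83, -6.0, 6.6, 22.6]]]
end [385.  139.1 260. ] [-180.  -30.   25.]
```

>>> {"api": "play_rows", "payload": {"motion": [[[0,0,-3.67,0,0,0],[0,0,-7.33,0,0,0],[0,0,-11.0,0,0,0],[2.09,1.97,-11.24,0,0,7.6],[4.18,3.93,-11.48,0,0,15.3]]]}}

```text
time: 8.4
tool_pos: [623.4, -140.8, 274.8]
tcp_rot: [180.0, 0.2, 163.2]
ft_force: [0.7, -0.3, -0.6]
finger_gap: 42.5
grip_force: 0.0
```

>>> {"api": "play_rows", "payload": {"motion": [[[2.53,1.34,-0.25,0,0,7.6],[5.06,2.68,-0.49,0,0,15.3],[7.59,4.03,-0.74,0,0,22.9],[10.12,5.37,-0.98,0,0,30.6],[12.65,6.71,-1.23,0,0,38.2]]], "jaw": 1}}

```text
time: 8.9
tool_pos: [519.6, -39.7, 285.3]
tcp_rot: [180.0, -0.0, 125.0]
ft_force: [-0.1, 0.1, -0.3]
finger_gap: 85.1
grip_force: 0.0
```

>>> {"api": "play_rows", "payload": {"motion": [[[2.82,-0.51,-0.24,0,0,7.7],[5.64,-1.02,-0.49,0,0,15.3],[7.17,-0.99,-0.21,-2.3,1.9,22.8],[8.7,-0.97,0.06,-4.6,3.9,30.4],[10.23,-0.94,0.33,-7,5.8,37.9]]]}}

```text
time: 9.4
tool_pos: [453.4, 38.3, 282.1]
tcp_rot: [175.3, -7.8, 87.4]
ft_force: [-0.1, -0.3, 0.6]
finger_gap: 85.5
grip_force: 0.0
```

>>> {"api": "play_rows", "payload": {"motion": [[[1.18,-0.95,0.36,-2,2.2,7.5],[2.36,-1.89,0.72,-4,4.4,15.1],[3.54,-2.84,1.07,-6,6.6,22.6],[4.72,-3.79,1.43,-8,8.8,30.1],[5.9,-4.73,1.79,-10.1,11,37.7]]]}}

```text
time: 9.9
tool_pos: [410.3, 100.9, 268.3]
tcp_rot: [175.1, -22.5, 49.5]
ft_force: [-1.0, 0.6, 1.2]
finger_gap: 85.0
grip_force: 0.0
```

>>> {"api": "play_rows", "payload": {"motion": [[[0.27,-1.51,0.27,-2,2.2,7.5],[0.54,-3.01,0.55,-4,4.4,15],[0.82,-4.52,0.83,-6,6.6,22.6],[0.82,-4.52,0.83,-6,6.6,22.6],[0.82,-4.52,0.83,-6,6.6,22.6]]]}}

```text
time: 10.4
tool_pos: [418.3, 148.6, 262.0]
tcp_rot: [-179.8, -28.2, 25.4]
ft_force: [0.3, -0.4, 0.1]
finger_gap: 85.5
grip_force: 0.0
```

Run:
```python
from h import *
d=snapw('w3');s=d['s'];print(s['tool_pos'],s['tcp_rot'],s['joint_pos'],s['time'],s['finger_gap'])
```

```text
[418.25093989 148.63950062 261.95235731] [-179.75097304  -28.19365083   25.4222318 ] [  4.74315829 -51.12998585 131.30480075  10.26620946  73.52365418
  68.6451752 ] 10.4 85.49923288303575
```

View pics/w3.png

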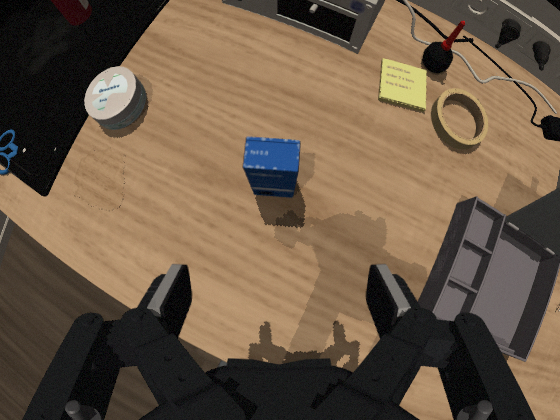

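```bash
cat > ik.py <<'E'
from h import *
from scipy.optimize import least_squares
D=[((63.633,7.471,85.268,0,87.261,-4.893),(219.631,558.361,231.292),Rw(180,0,158.526)),
((-30.3716,-15.773,107.718,-.087,88.183,-120.13),(413.719,-183.748,228.162),Rw(-179.989,-.154,179.761)),
((-19.756,21.98,75.491,-.032,82.407,-108.568),(656.848,-181.728,162.54),Rw(-179.931,.105,178.815)),
((4.74316,-51.13,131.3048,10.266,73.5237,68.6452),(418.251,148.6395,261.952),Rw(-179.751,-28.194,25.422))]
def fk(q,m):
    o,L1,L2,e,h,lat,d=m
    R1=Ro.from_euler('z',q[0],degrees=True);R2=R1*Ro.from_euler('y',q[1],degrees=True);R3=R2*Ro.from_euler('y',q[2],degrees=True)
    p=np.array([0,0,h])+R1.apply([o,lat,0])+R2.apply([0,0,L1])+R3.apply([e,0,L2])
    R5=R3*Ro.from_euler('z',q[3],degrees=True)*Ro.from_euler('y',q[4],degrees=True)
    R6=R5*Ro.from_euler('z',q[5],degrees=True)
    return p+R6.apply([0,0,d]),R6
def res(m):
    return np.concatenate([fk(q,m)[0]-p for q,p,_ in D])
g=least_squares(res,[0,370,553,60,316,50,364]);M=g.x
off=(fk(D[0][0],M)[1].inv()*D[0][2])
LO=np.array([-169.43,-51.17,1.28,-76.62,0,-152.29]);HI=np.array([169.43,129.36,143.12,256.62,156.53,152.29])
def ik(p,R,q0):
    def f(q):
        P,Q=fk(q,M);return np.r_[(P-p),100*((Q*off).inv()*R).as_rotvec()]
    s=least_squares(f,np.clip(q0,LO+.1,HI-.1),bounds=(LO,HI));return s.x,np.abs(s.fun).max()
if __name__=='__main__':
    print(M.round(1),np.abs(g.fun).max(),off.as_rotvec(degrees=True))
    for q,p,R in D: print(np.degrees(((fk(q,M)[1]*off).inv()*R).as_rotvec()).round(2))
    d=ld('w3');P=np.array([wat(d,*u,135)[:2] for u in [(246,138),(300,139),(297.5,173.5),(247,170)]]);print(P.round(1).tolist(),P.mean(0))
    for i in range(4): e=P[(i+1)%4]-P[i];print(np.hypot(*e).round(1),np.degrees(np.arctan2(e[1],e[0])).round(1))
    B=np.array([wat(d,*u,0)[:2] for u in [(253,193),(297,196)]]);print('bottom',B.round(1).tolist())
    c=P.mean(0);q=np.array(D[3][0])
    for yaw in (25,):
      for zz in (67,80,90):
        for a in (40,45,50,55,60):
            R=tool(yaw,a);z=R.apply([0,0,1]);u=np.array([np.cos(np.radians(yaw)),np.sin(np.radians(yaw)),0])
            tcp=np.r_[c,zz]-u*8+z*18.7
            x,er=ik(tcp,R,q);x2,er2=ik(tcp-z*120,R,q);print(zz,a,x.round(0),er.round(1),x2.round(0),er2.round(1))
E
python3 ik.py
```

```text
[  0.  369.1 553.4  61.6 318.1  51.2 364.8] 0.004532954824213675 [-4.49213321e-15  1.48066983e-15  9.00000000e+01]
[ 0. -0.  0.]
[ 0. -0.  0.]
[0. 0. 0.]
[0. 0. 0.]
[[511.6, 227.1], [532.7, 180.0], [500.6, 167.9], [483.6, 211.8]] [507.12262328 196.70578249]
51.6 -65.9
34.2 -159.4
47.0 111.3
31.9 28.7
bottom [[485.2, 218.5], [506.8, 163.5]]
67 40 [  9. -22. 142.  26.  24.  53.] 0.0 [  5. -48. 143.  14.  54.  65.] 12.2
67 45 [  8. -23. 143.  33.  22.  46.] 5.1 [  4. -47. 143.  16.  55.  62.] 22.1
67 50 [  7. -22. 143.  40.  22.  39.] 12.0 [  1. -46. 143.  20.  56.  57.] 31.6
67 55 [  4. -21. 143.  50.  24.  27.] 18.2 [ -4. -44. 143.  26.  59.  48.] 39.8
67 60 [ -2. -18. 143.  67.  31.   5.] 21.0 [-15. -38. 143.  40.  64.  27.] 41.5
80 40 [  9. -25. 142.  24.  26.  56.] 0.0 [  5. -50. 143.  14.  55.  65.] 10.7
80 45 [  8. -25. 143.  30.  24.  49.] 5.0 [  4. -49. 143.  16.  56.  62.] 20.7
80 50 [  7. -24. 143.  36.  24.  43.] 12.0 [  1. -48. 143.  19.  58.  58.] 30.3
80 55 [  4. -24. 143.  44.  26.  33.] 18.5 [ -3. -47. 143.  25.  60.  51.] 38.9
80 60 [ -1. -21. 143.  59.  30.  14.] 22.5 [-12. -42. 143.  36.  64.  33.] 43.2
90 40 [  9. -26. 142.  23.  27.  57.] 0.0 [  5. -51. 143.  14.  56.  65.] 9.5
90 45 [  8. -27. 143.  28.  25.  51.] 4.7 [  4. -51. 143.  16.  57.  63.] 19.5
90 50 [  7. -26. 143.  33.  26.  46.] 11.8 [  1. -50. 143.  19.  59.  59.] 29.2
90 55 [  5. -25. 143.  41.  27.  37.] 18.5 [ -3. -49. 143.  24.  60.  52.] 38.1
90 60 [  0. -24. 143.  54.  30.  20.] 23.3 [-11. -45. 143.  34.  64.  37.] 43.7
```

Run:
```python
from ik import *
yaw,a=24,40
c=np.array([505.5,196]);u=np.array([np.cos(np.radians(yaw)),np.sin(np.radians(yaw)),0])
R=tool(yaw,a);z=R.apply([0,0,1]);q=np.array([9,-26,141,23,27,57.])
G=np.r_[c,88]-u*8+z*23
for dz in (0,40,80,110): x,e=ik(G+[0,0,dz],R,q);print(dz,x.round(1),e.round(2))
print('G',G)
plan([418.25,148.64,261.95],Rw(-179.75,-28.19,25.42),[(G+[0,0,100],R)],dx=20,da=3)
# end lay pose
for g,ye in [((440,80,24),12),((460,90,24),15),((440,80,24),8)]:
    R2=tool(ye,a-90);t=np.array(g)+R2.apply([0,0,23]);x,e=ik(t,R2,np.array([5,20,80,0,130,80.]));print(ye,x.round(1),e.round(2),t.round(1))
```

```text
0 [  9.8 -25.1 141.7  21.2  25.9  59.8] 0.0
40 [  9.8 -30.8 140.6  17.2  32.3  64.4] 0.0
80 [  9.8 -35.2 138.8  14.8  38.2  67.3] 0.0
110 [  9.8 -37.6 137.   13.5  42.3  68.9] 0.0
G [511.69759746 198.75934817  70.38097781]
[[[0.63, -0.06, 1.63, -0.1, 1.5, 0.1], [1.25, -0.11, 3.27, -0.3, 3.0, 0.3], [1.88, -0.17, 4.9, -0.4, 4.4, 0.4], [2.5, -0.23, 6.54, -0.5, 5.9, 0.6], [3.13, -0.29, 8.17, -0.7, 7.4, 0.7]]]
[[[0.41, -0.08, 1.7, -0.1, 1.5, 0.2], [0.82, -0.16, 3.4, -0.2, 2.9, 0.3], [1.23, -0.25, 5.1, -0.3, 4.4, 0.5]]]
end [511.7 198.8 170.4] [-179.9  -40.    23.9]
12 [  6.8  45.2  75.4  -4.2 109.3  85.2] 0.0 [422.8  76.3   9.2]
15 [  8.5  47.9  71.   -5.4 110.8  83.9] 0.0 [443.   85.4   9.2]
8 [  5.3  45.2  75.4  -2.2 109.4  87.5] 0.0 [422.6  77.5   9.2]
```

>>> {"api": "play_rows", "payload": {"motion": [[[0.63,-0.06,1.63,-0.1,1.5,0.1],[1.25,-0.11,3.27,-0.3,3,0.3],[1.88,-0.17,4.9,-0.4,4.4,0.4],[2.5,-0.23,6.54,-0.5,5.9,0.6],[3.13,-0.29,8.17,-0.7,7.4,0.7]]]}}

```text
time: 10.95
tool_pos: [478.3, 177.8, 204.8]
tcp_rot: [180.0, -35.7, 24.3]
ft_force: [0.1, -0.5, -1.3]
finger_gap: 85.4
grip_force: 0.0
```

>>> {"api": "play_rows", "payload": {"motion": [[[0.41,-0.08,1.7,-0.1,1.5,0.2],[0.82,-0.16,3.4,-0.2,2.9,0.3],[1.23,-0.25,5.1,-0.3,4.4,0.5],[1.23,-0.25,5.1,-0.3,4.4,0.5],[1.23,-0.25,5.1,-0.3,4.4,0.5]]]}}

```text
time: 11.45
tool_pos: [512.3, 196.5, 170.2]
tcp_rot: [-179.9, -39.9, 23.6]
ft_force: [-0.2, 0.1, -0.1]
finger_gap: 85.3
grip_force: 0.0
```

Run:
```python
from h import *
d=snapw('w4');s=d['s'];print(s['tool_pos'],s['tcp_rot'],s['joint_pos'],s['time'])
# blue mask
im=d['pixels'].astype(int);m=((im[:,:,2]>im[:,:,0]*1.6+15)).astype(np.uint8);m[:, :150]=0;m[:,420:]=0
n,l,st,_=cv2.connectedComponentsWithStats(m);i=1+st[1:,4].argmax();c=max(cv2.findContours((l==i).astype(np.uint8),0,1)[0],key=cv2.contourArea)
ap=cv2.approxPolyDP(c,4,True)[:,0];print(st[i],[(p.tolist(),wat(d,*p,135)[:2].round(0).tolist(),wat(d,*p,0)[:2].round(0).tolist()) for p in ap])
```

```text
[512.34386366 196.53310337 170.17678117] [-179.85749402  -39.8897092    23.55712301] [  9.56863237 -36.81474152 137.54018835  13.85793654  41.09488329
  68.64279727] 11.45
[ 228  258   87   58 4186] [([232, 259], [513.0, 227.0], [529.0, 256.0]), ([229, 301], [488.0, 218.0], [487.0, 240.0]), ([245, 307], [489.0, 207.0], [489.0, 223.0]), ([231, 308], [485.0, 215.0], [482.0, 235.0]), ([284, 315], [494.0, 184.0], [497.0, 183.0]), ([312, 310], [503.0, 170.0], [513.0, 159.0]), ([313, 263], [530.0, 180.0], [559.0, 177.0]), ([261, 260], [519.0, 211.0], [540.0, 228.0]), ([258, 265], [516.0, 211.0], [534.0, 228.0]), ([254, 259], [518.0, 215.0], [538.0, 235.0])]
```

View pics/w4.png

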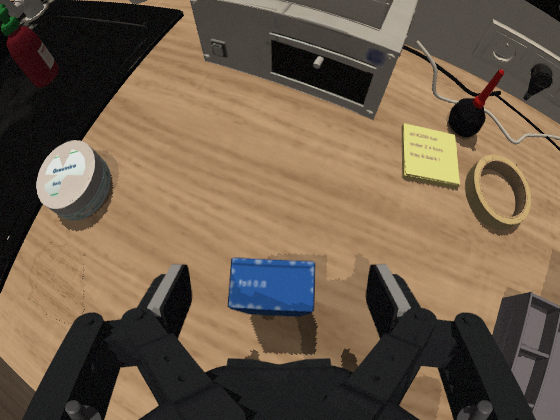

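Run:
```python
from ik import *
yaw,a=21.5,40
c=np.array([507,197.5]);u=np.array([np.cos(np.radians(yaw)),np.sin(np.radians(yaw)),0])
R=tool(yaw,a);z=R.apply([0,0,1])
G=np.r_[c,88]-u*8+z*23;print(G)
x,e=ik(G,R,np.array([9,-26,141,23,27,57.]));print(x,e)
plan([512.34,196.53,170.18],Rw(-179.86,-39.89,23.56),[(G+[0,0,70],R),(G,R,4)],dx=25)
```

```text
[513.3120598  199.98638648  70.38097781]
[ 11.8151298  -24.77396554 141.43908981  15.11989201  24.4920621
  68.73782187] 3.694822225952521e-13
[[[-0.87, -0.14, 1.22, -0.7, 0.1, 0.8], [-1.74, -0.27, 2.43, -1.5, 0.1, 1.6], [-2.86, -0.27, 3.78, -1.5, 0.1, 1.6], [-3.98, -0.27, 5.12, -1.5, 0.1, 1.6], [-5.1, -0.26, 6.46, -1.5, 0.1, 1.6]]]
[[[-1.13, -0.0, 1.34, 0.0, 0.0, -0.0]]]
end [513.3 200.   70.4] [180.  -40.   21.5]
```

>>> {"api": "play_rows", "payload": {"motion": [[[-0.87,-0.14,1.22,-0.7,0.1,0.8],[-1.74,-0.27,2.43,-1.5,0.1,1.6],[-2.86,-0.27,3.78,-1.5,0.1,1.6],[-3.98,-0.27,5.12,-1.5,0.1,1.6],[-5.1,-0.26,6.46,-1.5,0.1,1.6]]]}}

```text
time: 12.0
tool_pos: [514.5, 200.9, 89.4]
tcp_rot: [180.0, -40.2, 21.5]
ft_force: [0.5, -0.1, 0.9]
finger_gap: 85.7
grip_force: 0.0
```

>>> {"api": "play_rows", "payload": {"motion": [[[-0.6,0,0.7,0,0,0],[-1.13,0,1.34,0,0,0],[-1.13,0,1.34,0,0,0],[-1.13,0,1.34,0,0,0]]]}}

```text
time: 12.4
tool_pos: [514.1, 201.1, 71.3]
tcp_rot: [-180.0, -40.1, 21.4]
ft_force: [-0.1, -0.2, 0.3]
finger_gap: 84.9
grip_force: 0.0
```

Run:
```python
from h import *
d=snapw('w5');s=d['s'];print(s['tool_pos'],s['tcp_rot'],s['ft_force'],s['time'])
im=d['pixels'].astype(int);m=((im[:,:,2]>im[:,:,0]*1.6+15)).astype(np.uint8);m[:, :150]=0;m[:,420:]=0
n,l,st,_=cv2.connectedComponentsWithStats(m);i=1+st[1:,4].argmax();c=max(cv2.findContours((l==i).astype(np.uint8),0,1)[0],key=cv2.contourArea)
ap=cv2.approxPolyDP(c,4,True)[:,0];print(st[i],[(p.tolist(),wat(d,*p,135)[:2].round(0).tolist()) for p in ap])
```

```text
[514.06352228 201.12904758  71.30696888] [-179.96230448  -40.14029029   21.41787185] [-0.05030476 -0.24064626  0.27242032] 12.4
[  193   211   168   107 15519] [([199, 214], [512.0, 228.0]), ([196, 258], [498.0, 222.0]), ([200, 253], [500.0, 222.0]), ([202, 259], [499.0, 220.0]), ([197, 269], [495.0, 220.0]), ([195, 261], [497.0, 222.0]), ([195, 305], [485.0, 216.0]), ([259, 317], [489.0, 197.0]), ([310, 317], [495.0, 183.0]), ([360, 305], [503.0, 169.0]), ([359, 270], [514.0, 173.0]), ([352, 266], [514.0, 176.0]), ([354, 260], [516.0, 176.0]), ([358, 266], [515.0, 174.0]), ([356, 234], [524.0, 178.0]), ([353, 237], [523.0, 178.0]), ([348, 227], [526.0, 181.0]), ([354, 221], [528.0, 179.0]), ([356, 231], [525.0, 178.0]), ([355, 215], [530.0, 180.0]), ([321, 212], [527.0, 191.0]), ([311, 218], [524.0, 193.0]), ([308, 212], [526.0, 195.0]), ([255, 212], [520.0, 211.0]), ([247, 221], [516.0, 212.0]), ([243, 212], [518.0, 214.0])]
```

>>> {"api": "play_rows", "payload": {"motion": [[[0,0,0,0,0,0],[0,0,0,0,0,0],[0,0,0,0,0,0],[0,0,0,0,0,0],[0,0,0,0,0,0]]], "jaw": 0, "squeeze": 50}}

```text
time: 12.95
tool_pos: [514.1, 201.3, 71.3]
tcp_rot: [-180.0, -40.2, 21.4]
ft_force: [-1.4, 1.0, 4.7]
finger_gap: 51.4
grip_force: 52.5
```

Run:
```python
from ik import *
from bench import sensors
s=sensors.sense();print(s['finger_gap'],s['grip_force'],s['ft_force'],s['tool_pos'],s['tcp_rot'])
p,R=cur();yaw,a=21.5,40
ye=12
G=p-R.apply([0,0,23])
mid=np.array([480,140,130.])
W=[(p+[0,0,60],R,3),(mid+tool(17,0).apply([0,0,23]),tool(17,0),8)]
g=np.array([440,80,45.]);W.append((g+tool(ye,-50).apply([0,0,23]),tool(ye,-50),8))
g[2]=24.5;W.append((g+tool(ye,-50).apply([0,0,23]),tool(ye,-50),4))
q=np.array([11.8,-24.8,141.4,15,24.5,68.7])
for w in W: q,e=ik(w[0],w[1],q);print(q.round(0),e.round(2),w[0].round(0))
plan(p,R,W,dx=25,da=6)
```

```text
51.36355926178668 52.50547707080841 [-1.4085012   0.99377008  4.71585493] [514.14471941 201.27441398  71.31833895] [-179.96297078  -40.18185019   21.41701895]
[ 12. -33. 140.  11.  34.  73.] 0.0 [513. 200. 130.]
[ 10.  -3. 109.  -0.  74.  83.] 0.0 [480. 140. 107.]
[  7.  43.  76.  -4. 111.  85.] 0.0 [423.  76.  30.]
[  7.  45.  75.  -4. 109.  85.] 0.0 [423.  76.  10.]
[[[1.29, 0.0, -1.53, 0.0, 0.0, 0.0], [2.57, 0.0, -3.06, 0.0, 0.0, 0.0], [3.86, 0.0, -4.6, 0.0, 0.0, 0.0], [3.16, 0.55, -4.8, -0.2, -5.0, 0.5], [2.47, 1.09, -5.0, -0.4, -10.0, 1.1]]]
[[[-0.71, 0.56, -0.07, -0.2, -5.0, 0.5], [-1.42, 1.12, -0.15, -0.4, -10.0, 1.0], [-2.13, 1.68, -0.22, -0.6, -15.0, 1.6], [-2.84, 2.24, -0.3, -0.8, -20.0, 2.1], [-3.54, 2.8, -0.37, -1.0, -25.0, 2.6]]]
[[[-0.65, 0.59, 0.24, -0.1, -5.0, 0.6], [-1.54, 1.07, 1.02, 0.1, -10.5, 1.1], [-2.43, 1.56, 1.79, 0.4, -16.1, 1.6], [-3.32, 2.04, 2.57, 0.6, -21.6, 2.2], [-4.21, 2.53, 3.35, 0.9, -27.2, 2.7]]]
[[[-0.42, 0.53, 1.09, 0.2, -5.5, 0.5], [-0.83, 1.06, 2.17, 0.4, -11.1, 1.1], [-1.25, 1.59, 3.26, 0.7, -16.6, 1.6], [-1.66, 2.12, 4.34, 0.9, -22.2, 2.1], [-2.08, 2.65, 5.43, 1.2, -27.7, 2.6]]]
[[[0.39, -0.0, 0.33, -0.0, -0.0, 0.0], [0.79, -0.0, 0.66, -0.0, -0.0, 0.0], [1.18, -0.0, 0.99, -0.0, -0.0, 0.0], [1.57, -0.0, 1.32, -0.0, -0.0, 0.0]]]
end [422.8  76.3   9.7] [-179.9   50.    12.1]
```

Run:
```python
from ik import *
save([513.3,200,70.4],Rw(180,-40,21.5))
p,R=cur();q=np.array([12,-33,140,11,34,73.])
Rn=R*Ro.from_euler('z',-180,degrees=True);Rm=R*Ro.from_euler('z',-90,degrees=True)
c=np.array([507.5,198.5]);u=R.apply([1,0,0]);u=np.array([np.cos(np.radians(21.3)),np.sin(np.radians(21.3)),0])
G=np.r_[c,88]-u*8+R.apply([0,0,23])
W=[(p+[0,0,115],R),(p+[0,0,115],Rm),(G+[0,0,115],Rn),(G,Rn,6)]
for w in W: q,e=ik(w[0],w[1],q);print(q.round(0),e.round(2),w[0].round(1))
plan(p,R,W,dx=24,da=8.5)
```

```text
[ 12. -38. 136.   9.  42.  76.] 0.0 [513.3 200.  185.4]
[ 12. -38. 136.   9.  42. -14.] 0.0 [513.3 200.  185.4]
[  12.  -37.  136.    9.   42. -104.] 0.0 [513.8 201.  185.4]
[  12.  -25.  141.   15.   24. -111.] 0.0 [513.8 201.   70.4]
[[[1.48, 0.0, -1.76, 0.0, 0.0, 0.0], [2.96, 0.0, -3.52, 0.0, 0.0, 0.0], [4.44, 0.0, -5.29, 0.0, 0.0, 0.0], [5.91, 0.0, -7.05, 0.0, 0.0, 0.0], [7.39, 0.0, -8.81, 0.0, 0.0, 0.0]]]
[[[0.0, 0.0, 0.0, 0.0, -0.0, -8.2], [0.0, 0.0, 0.0, -0.0, 0.0, -16.4], [0.0, 0.0, 0.0, 0.0, 0.0, -24.5], [0.0, 0.0, 0.0, 0.0, 0.0, -32.7], [0.0, 0.0, 0.0, -0.0, -0.0, -40.9]]]
[[[0.0, 0.0, 0.0, 0.0, 0.0, -8.2], [0.0, 0.0, 0.0, -0.0, 0.0, -16.4], [0.0, 0.0, 0.0, 0.0, -0.0, -24.6], [0.0, 0.0, 0.0, 0.0, -0.0, -32.7], [0.0, 0.0, 0.0, 0.0, -0.0, -40.9]]]
[[[0.0, 0.0, 0.0, 0.0, 0.0, -8.2], [0.01, 0.01, 0.01, 0.0, 0.0, -16.4], [0.02, 0.01, 0.01, 0.0, -0.0, -24.6], [0.02, 0.02, 0.02, 0.0, -0.0, -32.7], [0.03, 0.02, 0.02, 0.0, -0.0, -40.9]]]
[[[0.0, 0.01, 0.01, 0.0, 0.0, -8.2], [0.01, 0.02, 0.01, 0.0, 0.0, -16.4], [0.01, 0.03, 0.02, 0.0, 0.0, -24.6], [0.01, 0.04, 0.02, 0.0, 0.0, -32.8], [0.01, 0.04, 0.03, 0.0, 0.0, -40.9]]]
[[[-0.0, 0.01, 0.0, 0.0, 0.0, -8.2], [-0.01, 0.02, 0.01, 0.0, 0.0, -16.4], [1.18, -0.33, 1.47, 0.0, 0.0, -16.4], [2.36, -0.67, 2.94, 0.0, 0.0, -16.4], [3.54, -1.02, 4.41, 0.0, 0.0, -16.4]]]
[[[1.23, -0.0, 1.47, 0.0, 0.0, 0.0], [2.46, -0.0, 2.94, 0.0, 0.0, 0.0], [3.7, -0.0, 4.41, 0.0, 0.0, 0.0]]]
end [513.8 201.   70.3] [-180.    40.  -158.5]
```

>>> {"api": "play_rows", "payload": {"motion": [[[0,0,0,0,0,0],[0,0,0,0,0,0],[0,0,0,0,0,0],[0,0,0,0,0,0],[0,0,0,0,0,0]]], "jaw": 1}}

```text
time: 13.45
tool_pos: [513.4, 201.0, 70.3]
tcp_rot: [-179.9, -40.1, 21.4]
ft_force: [-0.8, 0.3, -0.4]
finger_gap: 85.1
grip_force: 0.0
```

>>> {"api": "play_rows", "payload": {"motion": [[[1.48,0,-1.76,0,0,0],[2.96,0,-3.52,0,0,0],[4.44,0,-5.29,0,0,0],[5.91,0,-7.05,0,0,0],[7.39,0,-8.81,0,0,0]]]}}

```text
time: 13.95
tool_pos: [513.2, 200.9, 186.3]
tcp_rot: [-180.0, -40.1, 21.4]
ft_force: [1.1, 0.2, -0.5]
finger_gap: 85.7
grip_force: 0.0
```

>>> {"api": "play_rows", "payload": {"motion": [[[0,0,0,0,0,-8.2],[0,0,0,0,0,-16.4],[0,0,0,0,0,-24.5],[0,0,0,0,0,-32.7],[0,0,0,0,0,-40.9]]]}}

```text
time: 14.45
tool_pos: [513.3, 200.9, 185.4]
tcp_rot: [151.0, -29.0, 70.3]
ft_force: [1.0, 0.4, -0.5]
finger_gap: 85.5
grip_force: 0.0
```

>>> {"api": "play_rows", "payload": {"motion": [[[0,0,0,0,0,-8.2],[0,0,0,0,0,-16.4],[0,0,0,0,0,-24.6],[0,0,0,0,0,-32.7],[0,0,0,0,0,-40.9]]]}}

```text
time: 14.95
tool_pos: [513.3, 200.9, 185.3]
tcp_rot: [140.2, -5.1, 105.4]
ft_force: [0.1, -0.6, 0.1]
finger_gap: 85.7
grip_force: 0.0
```

>>> {"api": "play_rows", "payload": {"motion": [[[0,0,0,0,0,-8.2],[0,0,0,0,0,-16.4],[0,0,0,0,0,-24.6],[0,0,0,0,0,-32.7],[0,0,0,0,0,-40.9]]]}}

```text
time: 15.45
tool_pos: [513.3, 200.9, 185.3]
tcp_rot: [144.8, 20.5, 137.9]
ft_force: [-0.4, -0.7, -0.3]
finger_gap: 85.6
grip_force: 0.0
```

>>> {"api": "play_rows", "payload": {"motion": [[[0,0,0,0,0,-8.2],[0,0,0,0,0,-16.4],[0,0,0,0,0,-24.6],[0,0,0,0,0,-32.8],[0,0,0,0,0,-40.9]]]}}

```text
time: 15.95
tool_pos: [513.3, 200.9, 185.3]
tcp_rot: [166.8, 38.2, -179.2]
ft_force: [-0.4, 0.1, -0.5]
finger_gap: 85.5
grip_force: 0.0
```

>>> {"api": "play_rows", "payload": {"motion": [[[0,0,0,0,0,-8.2],[0,0,0,0,0,-16.4],[0,0,0,0,0,-16.4],[0,0,0,0,0,-16.4]]]}}

```text
time: 16.35
tool_pos: [513.4, 200.9, 185.4]
tcp_rot: [179.7, 40.1, -158.9]
ft_force: [-0.7, 0.5, -0.2]
finger_gap: 85.4
grip_force: 0.0
```

```bash
cat >> h.py <<'E'
def blue(d,hs=(135,),box=(0,560,0,420),eps=4):
    im=d['pixels'].astype(int);m=((im[:,:,2]>im[:,:,0]*1.6+15)).astype(np.uint8);M=np.zeros_like(m);M[box[2]:box[3],box[0]:box[1]]=m[box[2]:box[3],box[0]:box[1]]
    n,l,st,_=cv2.connectedComponentsWithStats(M);i=1+st[1:,4].argmax();c=max(cv2.findContours((l==i).astype(np.uint8),0,1)[0],key=cv2.contourArea)
    c=cv2.convexHull(c);ap=cv2.approxPolyDP(c,eps,True)[:,0];print(st[i])
    f=(lambda p,h:wat(d,*p,h)) if 'T_tool_cam' in d else (lambda p,h:at(d,*p,h))
    for p in ap: print(p.tolist(),[f(p,h)[:2].round(1).tolist() for h in hs])
    return c[:,0]
E
python3 - <<'E'
from h import *
d=snapw('w6');s=d['s'];print(s['tool_pos'],s['tcp_rot'],s['ft_force'],s['time'],s['finger_gap'])
blue(d,(135,0))
from bench import optics
t=optics.snapshot('top');pickle.dump(t,open('pics/top6.pkl','wb'));blue(t,(135,),(195,260,200,260),2)
E
```

```text
[513.35954183 200.91663811 185.38759175] [ 179.74013952   40.09106988 -158.91833938] [-0.74355646  0.5279886  -0.18528616] 16.35 85.42006367560116
[ 231   68   97  125 9970]
[315, 68] [[433.7, 184.4], [515.8, 236.1]]
[327, 152] [[477.8, 212.6], [616.5, 300.6]]
[321, 190] [[510.3, 226.0], [690.7, 331.2]]
[238, 192] [[530.0, 180.6], [735.7, 227.5]]
[231, 150] [[493.6, 167.0], [652.7, 196.4]]
[242, 68] [[443.8, 158.1], [538.9, 176.0]]
[210 221  19  14 182]
[227, 222] [[521.1, 171.2]]
[228, 228] [[502.7, 167.4]]
[221, 234] [[483.7, 188.1]]
[212, 233] [[485.9, 215.9]]
[211, 225] [[510.4, 220.1]]
```

>>> {"api": "play_rows", "payload": {"motion": [[[1.5,0,1.8,0,0,0.1],[3.0,0,3.6,0,0,0.2],[4.5,0,5.4,0,0,0.2],[6.0,0,7.15,0,0,0.2],[7.4,0,8.8,0,0,0.2]]]}}

```text
time: 16.95
tool_pos: [513.3, 200.9, 69.6]
tcp_rot: [179.7, 40.1, -159.0]
ft_force: [0.3, 0.3, -0.3]
finger_gap: 85.4
grip_force: 0.0
```

>>> {"api": "play_rows", "payload": {"motion": [[[0,0,0,0,0,0],[0,0,0,0,0,0]]]}}

```text
time: 17.15
tool_pos: [513.2, 201.0, 70.4]
tcp_rot: [179.7, 40.0, -159.0]
ft_force: [0.4, -0.9, 0.5]
finger_gap: 85.7
grip_force: 0.0
```

>>> {"api": "play_rows", "payload": {"motion": [[[0,0,0,0,0,0],[0,0,0,0,0,0],[0,0,0,0,0,0],[0,0,0,0,0,0],[0,0,0,0,0,0]]], "jaw": 0, "squeeze": 50}}

```text
time: 17.65
tool_pos: [514.8, 201.4, 72.5]
tcp_rot: [179.8, 40.3, -158.8]
ft_force: [-2.7, 0.5, 7.3]
finger_gap: 51.5
grip_force: 52.9
```

Run:
```python
from ik import *
from bench import sensors
s=sensors.sense();print(s['finger_gap'],s['grip_force'],s['ft_force'],s['tool_pos'],s['tcp_rot'])
p=s['tool_pos'];R=Rw(*s['tcp_rot'])
# R = tool(201.3,-40). lay: tool(192,+50)
ye=192
print((R.inv()*tool(201.4,-40)).as_rotvec(degrees=True))
mid=np.array([480,140,130.])
T=lambda a,y=ye:tool(y,a)
W=[(p+[0,0,60],R,3),(mid+T(0,197).apply([0,0,23]),T(0,197),8)]
for z in (45,24.5):
    g=np.array([440,80,z]);W.append((g+T(50).apply([0,0,23]),T(50),8 if z==45 else 4))
q=s['joint_pos']
for w in W: q,e=ik(w[0],w[1],q);print(q.round(0),e.round(2),w[0].round(0))
plan(p,R,W,dx=25,da=6)
```

```text
51.54616954570993 52.92223334312439 [-2.65835164  0.507134    7.27335045] [514.7734696  201.41135295  72.54792163] [ 179.81130263   40.29339239 -158.83725424]
[ 0.03572772  0.29369013 -0.18087301]
[  12.  -33.  139.   11.   34. -106.] 0.0 [515. 201. 133.]
[ 10.  -3. 109.   0.  74. -97.] 0.0 [480. 140. 107.]
[  7.  43.  76.  -4. 111. -95.] 0.0 [423.  76.  30.]
[  7.  45.  75.  -4. 109. -95.] 0.0 [423.  76.  10.]
[[[-1.29, 0.01, -1.53, 0.0, 0.0, 0.0], [-2.59, 0.01, -3.05, 0.0, 0.0, 0.0], [-3.88, 0.02, -4.58, 0.0, 0.0, 0.0], [-3.15, -0.54, -4.78, 0.2, 5.0, 0.5], [-2.43, -1.1, -4.98, 0.4, 10.1, 1.0]]]
[[[0.74, -0.57, -0.06, 0.2, 5.0, 0.5], [1.48, -1.15, -0.13, 0.4, 10.0, 1.0], [2.23, -1.72, -0.19, 0.6, 15.1, 1.5], [2.97, -2.29, -0.26, 0.8, 20.1, 2.0], [3.71, -2.86, -0.32, 1.0, 25.1, 2.6]]]
[[[0.67, -0.6, 0.25, 0.3, 5.1, 0.5], [1.56, -1.09, 1.03, 0.0, 10.6, 1.0], [2.45, -1.58, 1.8, -0.2, 16.2, 1.6], [3.34, -2.07, 2.58, -0.5, 21.7, 2.1], [4.23, -2.55, 3.35, -0.7, 27.3, 2.6]]]
[[[0.42, -0.53, 1.09, -0.3, 5.5, 0.6], [0.83, -1.06, 2.18, -0.5, 11.1, 1.1], [1.25, -1.59, 3.27, -0.8, 16.6, 1.6], [1.66, -2.12, 4.35, -1.0, 22.2, 2.1], [2.08, -2.65, 5.44, -1.3, 27.7, 2.6]]]
[[[-0.39, 0.0, 0.33, 0.0, 0.0, 0.0], [-0.79, 0.0, 0.66, 0.0, 0.0, 0.0], [-1.18, 0.0, 0.99, 0.0, 0.0, 0.0], [-1.57, 0.0, 1.32, 0.0, 0.0, 0.0]]]
end [422.7  76.3   9.7] [ 179.9  -50.  -167.9]
```

>>> {"api": "play_rows", "payload": {"motion": [[[-1.29,0,-1.53,0,0,0],[-2.59,0,-3.05,0,0,0],[-3.88,0,-4.58,0,0,0],[-3.15,-0.54,-4.78,0.2,5,0.5],[-2.43,-1.1,-4.98,0.4,10.1,1]]]}}

```text
time: 18.15
tool_pos: [504.6, 185.4, 125.1]
tcp_rot: [179.6, 29.9, -160.0]
ft_force: [-0.6, 1.1, -2.0]
finger_gap: 51.7
grip_force: 52.6
```

>>> {"api": "play_rows", "payload": {"motion": [[[0.74,-0.57,-0.06,0.2,5,0.5],[1.48,-1.15,-0.13,0.4,10,1],[2.23,-1.72,-0.19,0.6,15.1,1.5],[2.97,-2.29,-0.26,0.8,20.1,2],[3.71,-2.86,-0.32,1,25.1,2.6]]]}}

```text
time: 18.65
tool_pos: [483.0, 147.0, 108.5]
tcp_rot: [179.8, 4.7, -162.6]
ft_force: [0.5, -0.4, -1.0]
finger_gap: 51.2
grip_force: 52.6
```

>>> {"api": "play_rows", "payload": {"motion": [[[0.67,-0.6,0.25,0.3,5.1,0.5],[1.56,-1.09,1.03,0,10.6,1],[2.45,-1.58,1.8,-0.2,16.2,1.6],[3.34,-2.07,2.58,-0.5,21.7,2.1],[4.23,-2.55,3.35,-0.7,27.3,2.6]]]}}

```text
time: 19.15
tool_pos: [453.5, 111.1, 71.2]
tcp_rot: [179.4, -22.6, -165.0]
ft_force: [0.3, -0.2, -1.7]
finger_gap: 51.3
grip_force: 52.6
```

>>> {"api": "play_rows", "payload": {"motion": [[[0.42,-0.53,1.09,-0.3,5.5,0.6],[0.83,-1.06,2.18,-0.5,11.1,1.1],[1.25,-1.59,3.27,-0.8,16.6,1.6],[1.66,-2.12,4.35,-1,22.2,2.1],[2.08,-2.65,5.44,-1.3,27.7,2.6]]]}}

```text
time: 19.65
tool_pos: [421.6, 75.7, 28.3]
tcp_rot: [180.0, -50.3, -168.0]
ft_force: [0.2, 0.5, -0.6]
finger_gap: 51.2
grip_force: 52.6
```

>>> {"api": "play_rows", "payload": {"motion": [[[0,0,0,0,0,0],[0,0,0,0,0,0]]]}}

```text
time: 19.85
tool_pos: [421.0, 75.9, 27.6]
tcp_rot: [179.9, -50.2, -167.9]
ft_force: [0.1, -0.4, -1.7]
finger_gap: 51.0
grip_force: 52.6
```

Run:
```python
from h import *
from bench import optics
d=snapw('w7');s=d['s'];print(s['tool_pos'],s['tcp_rot'],s['ft_force'],s['time'],s['finger_gap'])
blue(d,(35,))
for n in('side','top'):
    t=optics.snapshot(n);pickle.dump(t,open(f'pics/{n}7.pkl','wb'))
blue(ld('side7'),(20,),(200,320,180,290),2)
# predict carton corners in the grasp frame: g at TCP-23z
T=s['tool_pos'];R=Rw(*s['tcp_rot']);S=Rw(*[179.81,40.29,-158.84])
# standing carton at grasp: centre (506.5,197.7)
P0=np.array([514.77,201.41,72.55]);cz=Ro.from_euler('z',21.3,degrees=True)
B=np.array([[x,y,z] for x in(-16,16) for y in(-26.5,26.5) for z in(0,135)])
W=cz.apply(B)+[506.5,197.7,0];L=S.inv().apply(W-P0);N=R.apply(L)+T
print(np.c_[B,N].round(0).astype(int).tolist());print(proj(ld('side7'),N).round(0).tolist())
```

```text
[421.01972281  75.92998521  27.62012384] [ 179.90820185  -50.16925741 -167.94448336] [ 0.13292296 -0.36704764 -1.73551219] 19.85 51.0489404623681
[  214   207   129   158 16091]
[333, 207] [[386.2, 97.7]]
[342, 334] [[451.5, 111.2]]
[332, 364] [[465.9, 109.0]]
[225, 364] [[475.7, 62.9]]
[214, 331] [[462.1, 54.3]]
[225, 208] [[398.7, 41.7]]
[227 221  23  31 343]
[248, 223] [[508.6, 91.7]]
[246, 238] [[435.0, 55.3]]
[240, 250] [[371.6, 41.5]]
[229, 249] [[356.2, 78.3]]
[227, 244] [[373.9, 98.5]]
[238, 221] [[499.2, 130.6]]
[[-16, -26, 0, 356, 34, 53], [-16, -26, 135, 488, 63, 52], [-16, 26, 0, 345, 86, 53], [-16, 26, 135, 477, 115, 52], [16, -26, 0, 356, 34, 21], [16, -26, 135, 488, 63, 20], [16, 26, 0, 345, 86, 21], [16, 26, 135, 477, 115, 20]]
[[239.0, 247.0], [252.0, 222.0], [225.0, 244.0], [238.0, 220.0], [239.0, 253.0], [252.0, 229.0], [225.0, 250.0], [238.0, 226.0]]
```

>>> {"api": "play_rows", "payload": {"motion": [[[-0.3,0,0.25,0,0,0],[-0.6,0,0.5,0,0,0],[-0.9,0,0.75,0,0,0],[-1.15,0,0.97,0,0,0],[-1.15,0,0.97,0,0,0]]]}}

```text
time: 20.5
tool_pos: [420.7, 75.8, 13.0]
tcp_rot: [179.9, -50.2, -167.9]
ft_force: [-0.3, 0.1, -0.9]
finger_gap: 51.5
grip_force: 52.6
```

>>> {"api": "play_rows", "payload": {"motion": [[[-0.08,0,0.06,0,0,0],[-0.15,0,0.13,0,0,0],[-0.15,0,0.13,0,0,0]]]}}

```text
time: 20.8
tool_pos: [421.1, 75.9, 11.4]
tcp_rot: [179.9, -50.2, -168.0]
ft_force: [0.3, 0.3, -0.2]
finger_gap: 51.3
grip_force: 52.6
```

>>> {"api": "play_rows", "payload": {"motion": [[[-0.08,0,0.06,0,0,0],[-0.15,0,0.13,0,0,0],[-0.15,0,0.13,0,0,0]]]}}

```text
time: 21.1
tool_pos: [421.1, 75.9, 9.4]
tcp_rot: [179.9, -50.2, -168.0]
ft_force: [-0.2, -0.2, -1.5]
finger_gap: 51.7
grip_force: 52.6
```

>>> {"api": "play_rows", "payload": {"motion": [[[-0.08,0,0.06,0,0,0],[-0.08,0,0.06,0,0,0]]]}}

```text
time: 21.3
tool_pos: [421.2, 75.9, 8.6]
tcp_rot: [179.9, -50.2, -168.0]
ft_force: [-0.1, -1.1, -1.5]
finger_gap: 51.3
grip_force: 52.7
```

>>> {"api": "play_rows", "payload": {"motion": [[[-0.08,0,0.06,0,0,0],[-0.08,0,0.06,0,0,0]]]}}

```text
time: 21.5
tool_pos: [421.3, 75.9, 8.5]
tcp_rot: [179.9, -50.2, -168.0]
ft_force: [-1.9, 0.3, 6.1]
finger_gap: 51.5
grip_force: 53.0
```

>>> {"api": "play_rows", "payload": {"motion": [[[-0.08,0,0.06,0,0,0],[-0.08,0,0.06,0,0,0]]]}}

```text
time: 21.7
tool_pos: [421.2, 75.9, 8.4]
tcp_rot: [179.9, -50.3, -168.0]
ft_force: [-2.8, -0.6, 12.3]
finger_gap: 51.4
grip_force: 53.4
```

>>> {"api": "play_rows", "payload": {"motion": [[[0,0,0,0,0,0],[0,0,0,0,0,0],[0,0,0,0,0,0],[0,0,0,0,0,0]]], "jaw": 0.9}}

```text
time: 22.1
tool_pos: [421.2, 75.9, 6.4]
tcp_rot: [179.9, -50.2, -168.0]
ft_force: [-0.2, -0.9, 0.1]
finger_gap: 77.2
grip_force: 0.0
```

>>> {"api": "play_rows", "payload": {"motion": [[[0,0,-2,0,0,0],[0,0,-4,0,0,0],[0,0,-6,0,0,0],[1.5,0,-9,0,0,0],[3,0,-12,0,0,0]]]}}

```text
time: 22.6
tool_pos: [492.4, 91.0, 106.7]
tcp_rot: [179.9, -50.3, -167.9]
ft_force: [0.1, -0.2, -0.6]
finger_gap: 76.7
grip_force: 0.0
```

Run:
```python
from ik import *
from bench import optics
d=snapw('w8');s=d['s'];print(s['tool_pos'],s['tcp_rot'],s['ft_force'],s['time'],s['finger_gap'])
blue(d,(32,))
t=optics.snapshot('top');pickle.dump(t,open('pics/top8.pkl','wb'));blue(t,(32,),(220,300,200,290),2)
p=s['tool_pos'];R=Rw(*s['tcp_rot'])
plan(p,R,[(np.array([400,75,250.]),tool(192,10))],da=8.4)
```

```text
[492.4413344   91.03947724 106.68997077] [ 179.91241196  -50.29417275 -167.93685035] [ 0.11383107 -0.20428199 -0.61755702] 22.6 76.68546905827395
[ 243  194   71  107 6388]
[308, 194] [[398.5, 96.2]]
[313, 281] [[472.8, 112.4]]
[309, 299] [[487.0, 111.9]]
[249, 299] [[495.9, 69.6]]
[243, 289] [[489.5, 63.5]]
[248, 195] [[409.9, 46.9]]
[261 236   8  24 117]
[262, 236] [[482.5, 68.0]]
[268, 259] [[407.3, 45.6]]
[263, 259] [[406.8, 62.1]]
[[[3.4, 0.07, -0.39, 0.0, -8.1, 0.0], [6.81, 0.15, -0.78, 0.0, -16.1, 0.0], [10.21, 0.22, -1.17, 0.0, -24.2, 0.0], [13.61, 0.29, -1.55, 0.0, -32.2, 0.0], [17.01, 0.37, -1.94, 0.1, -40.3, 0.0]]]
end [400.  75. 250.] [-180.  -10. -168.]
```

>>> {"api": "play_rows", "payload": {"motion": [[[3.4,0.07,-0.39,0,-8.1,0],[6.81,0.15,-0.78,0,-16.1,0],[10.21,0.22,-1.17,0,-24.2,0],[13.61,0.29,-1.55,0,-32.2,0],[17.01,0.37,-1.94,0,-40.3,0]]]}}

```text
time: 23.2
tool_pos: [408.8, 76.3, 238.2]
tcp_rot: [179.9, -20.4, -168.0]
ft_force: [0.3, 0.3, 1.3]
finger_gap: 77.2
grip_force: 0.0
```

>>> {"api": "play_rows", "payload": {"motion": [[[0,0,0,0,0,0],[0,0,0,0,0,0]]]}}

```text
time: 23.4
tool_pos: [409.6, 76.4, 239.7]
tcp_rot: [179.9, -20.3, -168.0]
ft_force: [1.1, 0.5, -0.5]
finger_gap: 76.1
grip_force: 0.0
```

Run:
```python
from ik import *
d=snapw('w9');s=d['s'];print(s['tool_pos'].round(1),s['tcp_rot'].round(1),s['time'],s['joint_pos'].round(0))
c=blue(d,(32,),eps=3)
P=np.array([wat(d,*p,32)[:2] for p in c],np.float32);print(cv2.minAreaRect(P))
im=d['pixels'];cx,cy=c.mean(0).astype(int);print('mean col',im[cy,cx])
# predicted outline, model: carton centre (417,75.?) yaw 12
p=wproj(d,np.array([[345,86,32],[356,34,32],[488,63,32],[477,115,32]]));print(p.round(0).tolist())
```

```text
[409.6  76.4 239.7] [ 179.9  -20.3 -168. ] 23.4 [  5.  -1.  95.  -2. 106. -97.]
[ 254  228   45   71 2912]
[297, 298] [[478.4, 112.5]]
[254, 297] [[487.6, 63.3]]
[254, 229] [[409.3, 47.3]]
[298, 228] [[397.8, 96.2]]
((443.24334716796875, 80.08412170410156), (82.65265655517578, 50.641761779785156), 11.491179466247559)
mean col [ 47  94 166]
[[299.0, 181.0], [252.0, 181.0], [254.0, 297.0], [299.0, 297.0]]
```

Run:
```python
from ik import *
p=np.array([409.6,76.4,239.7]);R=Rw(179.9,-20.3,-168)
W=[((416.8,74.5,110),tool(191.5,0)),((416.8,74.5,1.5),tool(191.5,0),5)]
q=np.array([5,-1,95,-2,106,-97.])
for w in W: q,e=ik(w[0],w[1],q);print(q.round(0),e.round(2))
plan(p,R,W,dx=30,da=7)
```

```text
[  3. -16. 120.  -0.  75. -98.] 0.0
[  3.  -6. 124.   0.  61. -98.] 0.0
[[[-1.02, -0.07, 2.39, 0.0, -4.1, 0.1], [-2.05, -0.14, 4.77, 0.0, -8.1, 0.2], [-3.07, -0.21, 7.16, 0.0, -12.2, 0.3], [-4.1, -0.29, 9.55, 0.0, -16.2, 0.4], [-5.12, -0.36, 11.93, 0.0, -20.3, 0.5]]]
[[[-0.0, 0.0, 2.17, 0.0, -0.0, -0.0], [-0.0, 0.0, 4.34, 0.0, -0.0, -0.0], [-0.0, 0.0, 6.51, 0.0, -0.0, -0.0], [-0.0, 0.0, 8.68, 0.0, -0.0, -0.0], [-0.0, 0.0, 10.85, 0.0, -0.0, -0.0]]]
end [416.8  74.5   1.5] [ 180.    -0.  -168.5]
```

>>> {"api": "play_rows", "payload": {"motion": [[[-1.02,-0.07,2.39,0,-4.1,0.1],[-2.05,-0.14,4.77,0,-8.1,0.2],[-3.07,-0.21,7.16,0,-12.2,0.3],[-4.1,-0.29,9.55,0,-16.2,0.4],[-5.12,-0.36,11.93,0,-20.3,0.5]]]}}

```text
time: 23.95
tool_pos: [415.1, 74.3, 104.4]
tcp_rot: [180.0, -0.5, -168.5]
ft_force: [0.4, 0.3, 0.1]
finger_gap: 77.1
grip_force: 0.0
```

>>> {"api": "play_rows", "payload": {"motion": [[[0,0,0,0,0,0],[0,0,0,0,0,0]]]}}

```text
time: 24.15
tool_pos: [414.9, 74.2, 106.8]
tcp_rot: [180.0, -0.6, -168.5]
ft_force: [1.0, -0.6, 1.2]
finger_gap: 76.7
grip_force: 0.0
```

Run:
```python
from ik import *
d=snapw('w10');s=d['s'];print(s['tool_pos'].round(1),s['tcp_rot'].round(1),s['time'],s['joint_pos'].round(0))
c=blue(d,(32,),eps=3)
print(wproj(d,np.array([[345,86,32],[356,34,32],[488,63,32],[477,115,32]])).round(0).tolist())
plan(s['tool_pos'],Rw(*s['tcp_rot']),[((416.8,74.5,1.5),tool(191.5,0),5)],dx=30,da=7)
```

```text
[414.9  74.2 106.8] [ 180.    -0.6 -168.5] 24.15 [  3. -15. 120.  -0.  76. -98.]
[ 243  198   72   98 6270]
[314, 198] [[398.3, 95.8]]
[310, 295] [[478.4, 112.4]]
[249, 295] [[488.1, 64.2]]
[243, 199] [[408.9, 46.9]]
[[317.0, 121.0], [238.0, 121.0], [248.0, 295.0], [314.0, 294.0]]
[[[-0.06, -0.0, 2.1, 0.0, -0.1, -0.0], [-0.12, -0.01, 4.21, 0.0, -0.3, -0.0], [-0.18, -0.01, 6.31, 0.0, -0.4, -0.0], [-0.25, -0.02, 8.42, 0.0, -0.5, -0.0], [-0.31, -0.02, 10.52, 0.0, -0.6, -0.0]]]
end [416.8  74.5   1.5] [ 180.    -0.  -168.5]
```

>>> {"api": "play_rows", "payload": {"motion": [[[-0.06,0,2.1,0,-0.1,0],[-0.12,0,4.2,0,-0.3,0],[-0.2,0,6.3,0,-0.4,0],[-0.25,0,8.4,0,-0.5,0],[-0.3,0,10.2,0,-0.6,0]]]}}

```text
time: 24.7
tool_pos: [420.9, 75.1, 6.8]
tcp_rot: [-180.0, 0.4, -168.5]
ft_force: [0.1, 0.1, 0.2]
finger_gap: 76.8
grip_force: 0.0
```

>>> {"api": "play_rows", "payload": {"motion": [[[0,0,0,0,0,0],[0,0,0,0,0,0]]]}}

```text
time: 24.9
tool_pos: [420.0, 75.0, 7.3]
tcp_rot: [-180.0, 0.3, -168.5]
ft_force: [-0.2, -0.4, 0.4]
finger_gap: 77.1
grip_force: 0.0
```

>>> {"api": "play_rows", "payload": {"motion": [[[0,0,0,0,0,0],[0,0,0,0,0,0],[0,0,0,0,0,0],[0,0,0,0,0,0],[0,0,0,0,0,0]]], "jaw": 0, "squeeze": 50}}

```text
time: 25.4
tool_pos: [420.3, 75.0, 7.9]
tcp_rot: [-180.0, 0.5, -168.5]
ft_force: [0.4, 0.1, 6.5]
finger_gap: 51.0
grip_force: 52.7
```

Run:
```python
from ik import *
from bench import sensors
s=sensors.sense();print(s['ft_force'],s['tool_pos'],s['tcp_rot'])
p=s['tool_pos'];R=Rw(*s['tcp_rot'])
W=[(p+[0,0,120],R,4),((513-20,-178.2,125),tool(178.8),5)]
q=s['joint_pos']
for w in W: q,e=ik(w[0],w[1],q);print(q.round(0),e.round(2))
plan(p,R,W,dx=35,da=7)
```

```text
[0.35452724 0.13117123 6.45982281] [420.30729398  74.95968622   7.91132982] [-179.97374986    0.50100001 -168.50093524]
[  3. -17. 119.   0.  77. -98.] 0.0
[ -25.    0.  104.   -0.   76. -114.] 0.0
[[[-0.03, -0.0, -3.0, 0.0, 0.0, -0.0], [-0.05, -0.0, -6.0, 0.0, 0.0, -0.0], [-0.08, -0.0, -9.0, 0.0, 0.0, -0.0], [-0.1, -0.01, -12.0, 0.0, 0.0, -0.0], [-0.36, -3.29, -11.96, 0.0, 0.1, 1.6]]]
[[[-0.35, -3.27, 0.04, 0.0, 0.0, 1.6], [-0.71, -6.54, 0.08, 0.0, 0.1, 3.2], [-1.06, -9.82, 0.12, 0.0, 0.2, 4.7], [-1.41, -13.09, 0.16, 0.0, 0.2, 6.3], [-1.76, -16.37, 0.2, 0.0, 0.3, 7.9]]]
[[[-0.8, -3.19, 0.04, 0.0, 0.0, 1.6], [-1.59, -6.38, 0.07, 0.0, 0.1, 3.2]]]
end [ 493.  -178.2  125. ] [180.   -0.  178.8]
```

>>> {"api": "play_rows", "payload": {"motion": [[[0,0,-3,0,0,0],[0,0,-6,0,0,0],[-0.1,0,-9,0,0,0],[-0.1,0,-12,0,0,0],[-0.36,-3.29,-12,0,0.1,1.6]]]}}

```text
time: 25.9
tool_pos: [430.9, 45.1, 131.7]
tcp_rot: [-180.0, 0.7, -169.9]
ft_force: [1.9, -0.7, -0.4]
finger_gap: 51.0
grip_force: 53.0
```

>>> {"api": "play_rows", "payload": {"motion": [[[-0.35,-3.27,0,0,0,1.6],[-0.71,-6.54,0.1,0,0.1,3.2],[-1.06,-9.82,0.1,0,0.2,4.7],[-1.41,-13.09,0.2,0,0.2,6.3],[-1.76,-16.37,0.2,0,0.3,7.9]]]}}

```text
time: 26.4
tool_pos: [473.7, -116.4, 124.7]
tcp_rot: [180.0, -0.1, -178.1]
ft_force: [-0.1, 1.8, -1.3]
finger_gap: 51.1
grip_force: 52.9
```

>>> {"api": "play_rows", "payload": {"motion": [[[-0.8,-3.19,0,0,0,1.6],[-1.59,-6.38,0.1,0,0.1,3.2],[-1.59,-6.38,0.1,0,0.1,3.2],[-1.59,-6.38,0.1,0,0.1,3.2]]]}}

```text
time: 26.8
tool_pos: [491.5, -178.7, 123.3]
tcp_rot: [180.0, -0.2, 178.7]
ft_force: [-0.2, 0.0, -1.6]
finger_gap: 51.2
grip_force: 53.0
```

Run:
```python
from ik import *
d=snapw('w11');s=d['s'];print(s['tool_pos'].round(1),s['tcp_rot'].round(1),s['time'],s['ft_force'].round(1),s['finger_gap'])
blue(d,(s['tool_pos'][2]+24,),eps=3)
im=d['pixels']
x=510;y=-178;Z=Ro.from_euler('z',-1.2,degrees=True)
f=lambda P:wproj(d,Z.apply(np.array(P,float))+[x,y,0])
# front wall rim edge profile: sample along case-x at several y, report brightness steps
g=cv2.cvtColor(im,cv2.COLOR_RGB2GRAY)
for yy in (-50,-40,40,50,85,105):
    xs=np.arange(-115,-70,3);P=f([(v,yy,56) for v in xs]);print(yy,dict(zip(xs.tolist(),[int(g[int(round(b)),int(round(a))]) if 0<=b<420 and 0<=a<560 else -1 for a,b in P])))
for xx in (-60,-40):
    ys=np.r_[np.arange(-85,-60,2),np.arange(60,80,2)];P=f([(xx,v,56) for v in ys]);print(xx,dict(zip(ys.tolist(),[int(g[int(round(b)),int(round(a))]) for a,b in P])))
```

```text
[ 491.5 -178.7  123.3] [180.   -0.2 178.7] 26.8 [-0.2  0.  -1.6] 51.19286831512013
[  208   124   141   121 12367]
[347, 134] [[423.9, -152.0]]
[341, 244] [[468.5, -152.8]]
[215, 237] [[464.2, -204.1]]
[208, 142] [[425.7, -203.6]]
[212, 132] [[422.0, -201.8]]
[224, 125] [[419.6, -197.2]]
[313, 124] [[420.2, -164.7]]
[332, 125] [[420.5, -157.7]]
-50 {-115: 135, -112: 123, -109: 116, -106: 119, -103: 125, -100: 126, -97: 127, -94: 115, -91: 111, -88: 72, -85: 87, -82: 71, -79: 70, -76: 71, -73: 104}
-40 {-115: 129, -112: 120, -109: 121, -106: 123, -103: 125, -100: 128, -97: 119, -94: 119, -91: 114, -88: 73, -85: 99, -82: 83, -79: 53, -76: 87, -73: 52}
40 {-115: 202, -112: 195, -109: 191, -106: 200, -103: 207, -100: 204, -97: 85, -94: 76, -91: 80, -88: 73, -85: 117, -82: 160, -79: 88, -76: 170, -73: 206}
50 {-115: 198, -112: 191, -109: 187, -106: 195, -103: 206, -100: 201, -97: 80, -94: 79, -91: 80, -88: 64, -85: 87, -82: 144, -79: 71, -76: 71, -73: 67}
85 {-115: 204, -112: 194, -109: 176, -106: 193, -103: 193, -100: 200, -97: 202, -94: 78, -91: 77, -88: 80, -85: 115, -82: 174, -79: 178, -76: 175, -73: 177}
105 {-115: 205, -112: 202, -109: 183, -106: 191, -103: 195, -100: 201, -97: 201, -94: 187, -91: 204, -88: 220, -85: 114, -82: 171, -79: 170, -76: 171, -73: 185}
-60 {-85: 129, -83: 130, -81: 128, -79: 128, -77: 129, -75: 129, -73: 127, -71: 107, -69: 104, -67: 58, -65: 60, -63: 61, -61: 59, 60: 54, 62: 61, 64: 61, 66: 57, 68: 123, 70: 173, 72: 173, 74: 180, 76: 180, 78: 179}
-40 {-85: 226, -83: 228, -81: 227, -79: 228, -77: 228, -75: 227, -73: 230, -71: 111, -69: 95, -67: 64, -65: 58, -63: 59, -61: 68, 60: 59, 62: 56, 64: 58, 66: 57, 68: 88, 70: 168, 72: 177, 74: 180, 76: 176, 78: 175}
```

>>> {"api": "play_rows", "payload": {"motion": [[[-1.2,0,0,0,0.2,0],[-2.2,0.1,1,0,0.2,0],[-2.2,0.1,3,0,0.2,0],[-2.2,0.1,5,0,0.2,0],[-2.2,0.1,5.5,0,0.2,0]]]}}

```text
time: 27.35
tool_pos: [511.6, -175.6, 65.8]
tcp_rot: [179.9, -0.6, 178.9]
ft_force: [0.3, 1.0, -2.5]
finger_gap: 51.2
grip_force: 52.9
```

>>> {"api": "play_rows", "payload": {"motion": [[[0,0,1.2,0,0,0],[0,0,2.4,0,0,0],[0,0,3.6,0,0,0],[0,0,4.6,0,0,0],[0,0,4.6,0,0,0]]]}}

```text
time: 27.85
tool_pos: [511.8, -177.1, 20.2]
tcp_rot: [179.9, -0.6, 178.8]
ft_force: [0.6, 0.1, -0.8]
finger_gap: 51.3
grip_force: 53.0
```

Run:
```python
from bench import sensors
s=sensors.sense();print(s['tool_pos'].round(1),s['tcp_rot'].round(2),s['time'],s['ft_force'].round(1),s['finger_gap'],s['joint_pos'].round(0))
```

```text
[ 511.8 -177.1   20.2] [179.92  -0.55 178.79] 27.85 [ 0.6  0.1 -0.8] 51.26281004608213 [ -24.   11.  105.   -0.   65. -113.]
```

>>> {"api": "play_rows", "payload": {"motion": [[[-0.1,0,0.1,0,-0.5,0],[-0.1,0,0.3,0,-1,0],[-0.1,0,0.3,0,-1,0]]]}}

```text
time: 28.15
tool_pos: [514.2, -177.9, 19.3]
tcp_rot: [180.0, 0.7, 178.8]
ft_force: [-0.2, -0.5, -1.3]
finger_gap: 50.9
grip_force: 53.0
```

>>> {"api": "play_rows", "payload": {"motion": [[[0,0,0.1,0,0,0],[0,0,0.15,0,0,0]]]}}

```text
time: 28.35
tool_pos: [514.3, -177.8, 17.9]
tcp_rot: [-180.0, 0.6, 178.8]
ft_force: [0.0, -0.1, -0.4]
finger_gap: 51.4
grip_force: 53.0
```

>>> {"api": "play_rows", "payload": {"motion": [[[0,0,0.1,0,0,0],[0,0,0.1,0,0,0]]]}}

```text
time: 28.55
tool_pos: [514.1, -177.7, 16.5]
tcp_rot: [180.0, 0.6, 178.8]
ft_force: [-1.3, -0.4, -1.2]
finger_gap: 51.1
grip_force: 53.0
```

>>> {"api": "play_rows", "payload": {"motion": [[[0,0,0.1,0,0,0],[0,0,0.1,0,0,0]]]}}

```text
time: 28.75
tool_pos: [514.1, -177.6, 15.4]
tcp_rot: [180.0, 0.6, 178.8]
ft_force: [0.1, 1.1, -0.9]
finger_gap: 51.0
grip_force: 53.0
```

>>> {"api": "play_rows", "payload": {"motion": [[[0,0,0.1,0,0,0],[0,0,0.1,0,0,0]]]}}

```text
time: 28.95
tool_pos: [514.1, -177.7, 14.4]
tcp_rot: [180.0, 0.6, 178.8]
ft_force: [-0.0, 0.5, -1.2]
finger_gap: 51.0
grip_force: 53.0
```

>>> {"api": "play_rows", "payload": {"motion": [[[0,0,0.1,0,0,0],[0,0,0.1,0,0,0]]]}}

```text
time: 29.15
tool_pos: [514.3, -177.7, 14.0]
tcp_rot: [180.0, 0.6, 178.8]
ft_force: [-2.0, 0.5, 3.5]
finger_gap: 51.1
grip_force: 53.5
```

>>> {"api": "play_rows", "payload": {"motion": [[[0,0,0,0,0,0],[0,0,0,0,0,0],[0,0,0,0,0,0],[0,0,0,0,0,0]]], "jaw": 0.85}}

```text
time: 29.55
tool_pos: [514.2, -177.7, 13.6]
tcp_rot: [180.0, 0.6, 178.8]
ft_force: [-0.0, 0.4, -0.9]
finger_gap: 72.8
grip_force: 0.0
```

>>> {"api": "play_rows", "payload": {"motion": [[[0,0,-2.5,0,0,0],[0,0,-6,0,0,0],[0,0,-10,0,0,0],[0,0,-14,0,0,0],[0,0,-18,0,0,0]]]}}

```text
time: 30.05
tool_pos: [512.0, -177.6, 195.2]
tcp_rot: [180.0, 0.6, 178.8]
ft_force: [1.3, -0.6, 0.3]
finger_gap: 72.6
grip_force: 0.0
```

Run:
```python
from ik import *
d=snapw('w12');s=d['s'];print(s['tool_pos'].round(1),s['tcp_rot'].round(1),s['time'],s['ft_force'].round(1),s['finger_gap'])
blue(d,(38,),eps=3)
# expected flap grip / plan circle fit
A=np.array([(459.3,79.8),(478.8,117.5),(510.4,147.7),(526.1,157.3),(566.6,172.0),(610.9,174.4),(654,163.8),(664.6,158.9)])
g=least_squares(lambda p:np.hypot(A[:,0]-p[0],A[:,1]-p[1])-p[2],[595,27,147]);print(g.x.round(1),g.fun.round(1))
p=s['tool_pos'];R=Rw(*s['tcp_rot'])
W=[((514,-178,300),tool(178.8)),((664.5,-181.3,275),tool(178.8),5)]
q=s['joint_pos']
for w in W+[((664.5,-181.3,160),tool(178.8))]: q,e=ik(w[0],w[1],q);print(q.round(0),e.round(2))
plan(p,R,W,dx=40)
```

```text
[ 512.  -177.6  195.2] [180.    0.6 178.8] 30.05 [ 1.3 -0.6  0.3] 72.56704484093709
[ 251  161   55   84 3898]
[305, 166] [[498.2, -152.6]]
[303, 244] [[579.9, -154.1]]
[255, 244] [[578.8, -203.5]]
[251, 161] [[492.2, -203.2]]
[596.6  28.3 147.1] [-0.5  0.7  0.2 -0.1 -0.3 -0.3  0.1  0.2]
[ -25.   -2.   88.    0.   94. -113.] 0.0
[ -20.   21.   65.    0.   94. -108.] 0.0
[ -20.   23.   74.    0.   83. -108.] 0.0
[[[-0.11, -0.01, -3.49, 0.0, 0.2, -0.0], [-0.21, -0.02, -6.99, 0.0, 0.4, -0.0], [-0.32, -0.04, -10.48, 0.0, 0.6, -0.0], [-3.32, -0.04, -9.95, 0.0, 0.6, -0.0], [-6.33, -0.04, -9.42, 0.0, 0.6, -0.0]]]
[[[-3.01, -0.0, 0.5, 0.0, 0.0, -0.0], [-6.02, -0.01, 1.0, 0.0, 0.0, -0.0], [-9.03, -0.01, 1.51, 0.0, 0.0, -0.0]]]
end [ 664.5 -181.3  275. ] [180.    0.  178.8]
```

>>> {"api": "play_rows", "payload": {"motion": [[[-0.1,0,-3.5,0,0.2,0],[-0.2,0,-7,0,0.4,0],[-0.3,0,-10.5,0,0.6,0],[-3.3,0,-10,0,0.6,0],[-6.3,0,-9.4,0,0.6,0]]], "jaw": 0.45}}

```text
time: 30.6
tool_pos: [576.0, -179.7, 291.1]
tcp_rot: [-179.9, 0.3, 178.8]
ft_force: [-0.3, 0.1, -0.1]
finger_gap: 38.8
grip_force: 0.0
```

>>> {"api": "play_rows", "payload": {"motion": [[[-3,0,0.5,0,0,0],[-6,0,1,0,0,0],[-9,0,1.5,0,0,0],[-9,0,1.5,0,0,0],[-9,0,1.5,0,0,0]]]}}

```text
time: 31.1
tool_pos: [664.1, -180.7, 271.7]
tcp_rot: [180.0, -0.1, 178.8]
ft_force: [-0.7, 0.0, 1.0]
finger_gap: 38.8
grip_force: 0.0
```

Run:
```python
from ik import *
d=snapw('w13');s=d['s'];print(s['tool_pos'].round(1),s['tcp_rot'].round(1),s['time'],s['ft_force'].round(1),s['finger_gap'])
p=s['tool_pos'];R=Rw(*s['tcp_rot'])
plan(p,R,[((664.2,-181,200),tool(178.8)),((664.2,-181,158.5),tool(178.8),3)],dx=30)
# dark blob near expected grip (664.2,-181,177)
g=cv2.cvtColor(d['pixels'],cv2.COLOR_RGB2GRAY);u=wproj(d,[[664.2,-181,177],[664.2,-173,177],[664.2,-189,177]]);print(u.round(1).tolist())
v=int(round(u[0,1]));print([int(x) for x in g[v,int(u[0,0])-30:int(u[0,0])+31:2]],[int(x) for x in g[v-24:v+25:2,int(round(u[0,0]))]])
```

```text
[ 664.1 -180.7  271.7] [ 1.800e+02 -1.000e-01  1.788e+02] 31.1 [-0.7  0.   1. ] 38.75832825762043
[[[-0.01, -0.01, 2.39, 0.0, -0.0, 0.0], [-0.02, -0.02, 4.78, 0.0, -0.1, 0.0], [-0.02, -0.03, 7.17, 0.0, -0.1, 0.0], [-0.03, -0.03, 8.55, 0.0, -0.1, 0.0], [-0.03, -0.03, 9.93, 0.0, -0.1, 0.0]]]
[[[0.0, -0.01, 1.39, 0.0, -0.0, 0.0]]]
end [ 664.2 -181.   158.5] [180.   -0.  178.8]
[[278.4, 204.1], [288.8, 203.9], [268.1, 204.3]]
[198, 201, 204, 202, 202, 205, 202, 198, 200, 104, 28, 30, 27, 29, 27, 36, 34, 32, 27, 37, 201, 202, 208, 207, 210, 210, 209, 210, 208, 184, 185] [18, 24, 22, 22, 21, 29, 35, 35, 34, 27, 21, 34, 36, 31, 186, 210, 208, 186, 173, 173, 178, 172, 170, 177, 172]
```

>>> {"api": "play_rows", "payload": {"motion": [[[0.2,0,2.4,0,0,0],[0.5,0,4.8,0,0,0],[0.75,0,7.2,0,0,0],[0.75,0,9.2,0,0,0],[0.75,0,9.2,0,0,0]]]}}

```text
time: 31.65
tool_pos: [654.2, -180.3, 178.6]
tcp_rot: [179.9, -0.2, 178.8]
ft_force: [-0.6, -0.9, 0.4]
finger_gap: 38.5
grip_force: 0.0
```

Run:
```python
from ik import *
d=snapw('w14');s=d['s'];print(s['tool_pos'].round(1),s['tcp_rot'].round(1),s['time'],s['ft_force'].round(1),s['finger_gap'])
g=cv2.cvtColor(d['pixels'],cv2.COLOR_RGB2GRAY);u=wproj(d,[[656.4,-181,181],[666.4,-181,181],[646.4,-181,181]]);print(u.round(1).tolist())
v=int(round(u[0,1]));print([int(x) for x in g[v,int(u[0,0])-60:int(u[0,0])+61:3]],[int(x) for x in g[v-60:v+61:3,int(round(u[0,0]))]])
```

```text
[ 654.2 -180.3  178.6] [179.9  -0.2 178.8] 31.65 [-0.6 -0.9  0.4] 38.49839996163768
[[277.8, 271.7], [278.2, 288.3], [277.3, 254.1]]
[31, 103, 104, 102, 103, 22, 22, 21, 165, 197, 197, 199, 196, 195, 91, 36, 30, 38, 41, 41, 39, 49, 48, 49, 46, 93, 216, 194, 192, 197, 197, 198, 216, 192, 29, 19, 28, 103, 103, 102, 102] [89, 87, 89, 89, 88, 87, 89, 88, 87, 88, 89, 110, 102, 44, 26, 25, 27, 29, 33, 36, 44, 38, 34, 19, 6, 36, 201, 207, 187, 202, 211, 214, 201, 90, 34, 180, 193, 200, 209, 195, 204]
```

>>> {"api": "play_rows", "payload": {"motion": [[[-0.1,0,0.8,0,0,0],[-0.2,0,1.7,0,0,0],[-0.2,0,1.7,0,0,0]]]}}

```text
time: 32.0
tool_pos: [658.5, -180.6, 163.4]
tcp_rot: [180.0, -0.0, 178.8]
ft_force: [-0.8, 0.3, -0.5]
finger_gap: 38.4
grip_force: 0.0
```

>>> {"api": "play_rows", "payload": {"motion": [[[0,0,0,0,0,0],[0,0,0,0,0,0],[0,0,0,0,0,0],[0,0,0,0,0,0],[0,0,0,0,0,0]]], "jaw": 0, "squeeze": 30}}

```text
time: 32.5
tool_pos: [658.9, -181.8, 164.7]
tcp_rot: [-179.9, 0.0, 178.8]
ft_force: [0.5, -5.1, -1.2]
finger_gap: 14.9
grip_force: 32.6
```

Run:
```python
from arc import *
from bench import sensors
s=sensors.sense();p=s['tool_pos'];print(p.round(1),s['tcp_rot'].round(1),s['ft_force'].round(1),s['finger_gap'],s['grip_force'])
w=np.radians(-1.2)
# centre: current p at angle 114
r=147.7;C=np.array([p[0]-60.1,0,p[2]-134.9]);u=np.array([np.cos(w),np.sin(w)]);print(C)
H=np.array([C[0],p[1]+60.1*np.tan(-w)*-1*-1,C[2]])
plan(p,Rw(*s['tcp_rot']),[(q,tool(178.8)) for q in arc(H,w,114,50,20,tcp=0)])
```

```text
[ 658.9 -181.8  164.7] [-179.9    0.   178.8] [ 0.5 -5.1 -1.2] 14.911465195272728 32.55512326955795
[598.76446234   0.          29.84073233]
[[[0.77, -0.0, -0.32, -0.1, 0.0, -0.0], [1.54, -0.0, -0.59, -0.1, 0.0, -0.0], [2.34, -0.0, -0.82, -0.1, 0.0, -0.0], [3.14, -0.0, -1.0, -0.1, 0.0, -0.0], [3.95, -0.0, -1.14, -0.1, 0.0, -0.0]]]
[[[0.82, -0.0, -0.09, 0.0, 0.0, -0.0], [1.65, -0.01, -0.14, 0.0, 0.0, -0.0], [2.47, -0.01, -0.14, 0.0, 0.0, -0.0], [3.3, -0.01, -0.09, 0.0, 0.0, -0.0], [4.12, -0.01, -0.0, 0.0, 0.0, -0.0]]]
[[[0.81, 0.0, 0.13, 0.0, 0.0, -0.0], [1.61, 0.0, 0.32, 0.0, 0.0, -0.0], [2.41, 0.0, 0.54, 0.0, 0.0, -0.0], [3.19, -0.0, 0.81, 0.0, 0.0, -0.0], [3.95, -0.0, 1.13, 0.0, 0.0, -0.0]]]
[[[0.74, -0.0, 0.35, 0.0, 0.0, -0.0], [1.47, -0.0, 0.75, 0.0, 0.0, -0.0], [2.17, -0.0, 1.19, 0.0, 0.0, -0.0], [2.84, -0.0, 1.66, 0.0, 0.0, -0.0], [3.49, -0.01, 2.17, 0.0, 0.0, -0.0]]]
end [ 503.8 -178.6  143. ] [180.    0.  178.8]
```

>>> {"api": "play_rows", "payload": {"motion": [[[0.77,0,-0.32,0,0,0],[1.54,0,-0.59,0,0,0],[2.34,0,-0.82,0,0,0],[3.14,0,-1,0,0,0],[3.95,0,-1.14,0,0,0]]]}}

```text
time: 33.0
tool_pos: [620.1, -180.8, 176.8]
tcp_rot: [-179.9, 0.2, 178.8]
ft_force: [3.3, -4.7, -0.2]
finger_gap: 15.1
grip_force: 32.4
```

>>> {"api": "play_rows", "payload": {"motion": [[[0.82,0,-0.09,0,0,0],[1.65,0,-0.14,0,0,0],[2.47,0,-0.14,0,0,0],[3.3,0,-0.09,0,0,0],[4.12,0,0,0,0,0]]]}}

```text
time: 33.5
tool_pos: [579.3, -179.8, 177.8]
tcp_rot: [-179.9, 0.3, 178.8]
ft_force: [3.8, -4.2, 6.0]
finger_gap: 15.2
grip_force: 33.7
```

>>> {"api": "play_rows", "payload": {"motion": [[[0.81,0,0.13,0,0,0],[1.61,0,0.32,0,0,0],[2.41,0,0.54,0,0,0],[3.19,0,0.81,0,0,0],[3.95,0,1.13,0,0,0]]]}}

```text
time: 34.0
tool_pos: [539.8, -178.8, 167.1]
tcp_rot: [-179.9, 0.3, 178.8]
ft_force: [-1.3, -1.7, 11.5]
finger_gap: 15.2
grip_force: 35.9
```

>>> {"api": "play_rows", "payload": {"motion": [[[0.74,0,0.35,0,0,0],[1.47,0,0.75,0,0,0],[2.17,0,1.19,0,0,0],[2.84,0,1.66,0,0,0],[3.49,0,2.17,0,0,0]]]}}

```text
time: 34.5
tool_pos: [504.2, -177.9, 144.9]
tcp_rot: [-179.9, 0.2, 178.8]
ft_force: [-3.6, -0.6, 12.4]
finger_gap: 15.0
grip_force: 38.1
```

Run:
```python
from arc import *
from bench import sensors
s=sensors.sense();p=s['tool_pos'];print(p.round(1),s['tcp_rot'].round(1),s['ft_force'].round(1),s['finger_gap'],s['grip_force'])
w=np.radians(-1.2);C=np.array([598.3,-180.5,29.3])
print(np.hypot(p[0]-598.3,p[2]-29.3))
plan(p,Rw(*s['tcp_rot']),[(q,tool(178.8)) for q in arc(C,w,np.degrees(np.arctan2(p[2]-29.3,598.3-p[0])),14,13,tcp=0)])
```

```text
[ 504.2 -177.9  144.9] [-179.9    0.2  178.8] [-3.6 -0.6 12.4] 14.973351503207184 38.10948729515076
149.11295649305387
[[[0.46, -0.06, 0.58, -0.1, 0.2, -0.0], [1.0, -0.06, 1.08, -0.1, 0.2, -0.0], [1.5, -0.06, 1.61, -0.1, 0.2, -0.0], [1.98, -0.06, 2.16, -0.1, 0.2, -0.0], [2.44, -0.06, 2.74, -0.1, 0.2, -0.0]]]
[[[0.42, 0.0, 0.59, 0.0, -0.0, -0.0], [0.81, 0.0, 1.21, 0.0, -0.0, -0.0], [1.17, 0.0, 1.84, 0.0, -0.0, -0.0], [1.5, 0.0, 2.5, 0.0, -0.0, -0.0], [1.79, 0.0, 3.17, 0.0, -0.0, -0.0]]]
[[[0.27, 0.0, 0.68, 0.0, -0.0, -0.0], [0.5, 0.0, 1.37, 0.0, -0.0, -0.0], [0.69, 0.0, 2.08, 0.0, -0.0, -0.0]]]
end [ 455.  -177.5   65. ] [180.   -0.  178.8]
```

>>> {"api": "play_rows", "payload": {"motion": [[[0.46,0,0.4,0,0,0],[1.0,0,0.9,0,0,0],[1.5,0,1.4,0,0,0],[1.98,0,1.95,0,0,0],[2.44,0,2.55,0,0,0]]]}}

```text
time: 35.0
tool_pos: [479.1, -177.3, 118.3]
tcp_rot: [-180.0, 0.0, 178.8]
ft_force: [-5.3, -2.2, 8.3]
finger_gap: 15.5
grip_force: 39.1
```

>>> {"api": "play_rows", "payload": {"motion": [[[0.42,0,0.59,0,0,0],[0.81,0,1.21,0,0,0],[1.17,0,1.84,0,0,0],[1.5,0,2.5,0,0,0],[1.79,0,3.17,0,0,0]]]}}

```text
time: 35.5
tool_pos: [460.8, -176.8, 85.9]
tcp_rot: [-180.0, -0.0, 178.8]
ft_force: [-4.7, -1.7, 5.7]
finger_gap: 15.5
grip_force: 39.2
```

>>> {"api": "play_rows", "payload": {"motion": [[[0.27,0,0.68,0,0,0],[0.5,0,1.37,0,0,0],[0.5,0,1.37,0,0,0]]]}}

```text
time: 35.8
tool_pos: [455.6, -176.6, 71.2]
tcp_rot: [-180.0, -0.1, 178.8]
ft_force: [-2.4, -4.2, 1.7]
finger_gap: 15.6
grip_force: 38.5
```

>>> {"api": "play_rows", "payload": {"motion": [[[0.1,0,0.4,0,0,0],[0.15,0,0.8,0,0,0],[0.15,0,0.8,0,0,0]]]}}

```text
time: 36.1
tool_pos: [453.6, -176.6, 63.3]
tcp_rot: [180.0, -0.1, 178.8]
ft_force: [-5.4, -3.2, 1.7]
finger_gap: 15.4
grip_force: 38.5
```

>>> {"api": "play_rows", "payload": {"motion": [[[0.03,0,0.2,0,0,0],[0.05,0,0.4,0,0,0],[0.05,0,0.4,0,0,0]]]}}

```text
time: 36.4
tool_pos: [452.8, -176.5, 59.4]
tcp_rot: [180.0, -0.2, 178.8]
ft_force: [-7.1, -4.6, 2.1]
finger_gap: 14.9
grip_force: 38.6
```

>>> {"api": "play_rows", "payload": {"motion": [[[0.02,0,0.2,0,0,0],[0.02,0,0.2,0,0,0]]]}}

```text
time: 36.6
tool_pos: [452.5, -176.5, 57.3]
tcp_rot: [180.0, -0.2, 178.8]
ft_force: [-7.4, -5.5, 2.2]
finger_gap: 15.5
grip_force: 38.5
```

>>> {"api": "play_rows", "payload": {"motion": [[[0,0,0.15,0,0,0],[0,0,0.15,0,0,0]]]}}

```text
time: 36.8
tool_pos: [452.3, -176.5, 55.8]
tcp_rot: [180.0, -0.2, 178.8]
ft_force: [-8.0, -5.3, 3.4]
finger_gap: 15.2
grip_force: 38.5
```

>>> {"api": "play_rows", "payload": {"motion": [[[0,0,0.15,0,0,0],[0,0,0.15,0,0,0]]]}}

```text
time: 37.0
tool_pos: [452.1, -176.5, 54.2]
tcp_rot: [180.0, -0.2, 178.8]
ft_force: [-10.2, -4.9, 2.9]
finger_gap: 15.6
grip_force: 38.5
```

>>> {"api": "play_rows", "payload": {"motion": [[[0,0,0.15,0,0,0],[0,0,0.15,0,0,0]]]}}

```text
time: 37.2
tool_pos: [452.1, -176.5, 53.7]
tcp_rot: [180.0, -0.2, 178.8]
ft_force: [-15.6, -2.5, 15.7]
finger_gap: 15.3
grip_force: 39.9
```

>>> {"api": "play_rows", "payload": {"motion": [[[0,0,0.07,0,0,0],[0,0,0.07,0,0,0]]]}}

```text
time: 37.4
tool_pos: [452.2, -176.6, 53.6]
tcp_rot: [180.0, -0.2, 178.8]
ft_force: [-17.9, -1.4, 20.5]
finger_gap: 15.2
grip_force: 40.7
```

>>> {"api": "play_rows", "payload": {"motion": [[[0,0,0,0,0,0],[0,0,0,0,0,0],[0,0,0,0,0,0],[0,0,0,0,0,0]]], "jaw": 0.45}}

```text
time: 37.8
tool_pos: [454.1, -176.1, 52.3]
tcp_rot: [180.0, -0.0, 178.8]
ft_force: [-0.2, 0.2, -1.1]
finger_gap: 38.8
grip_force: 0.0
```

>>> {"api": "play_rows", "payload": {"motion": [[[0,0,-3,0,0,0],[0.5,0,-6,0,0,0],[1.5,0,-10,0,0,0],[3,0,-14,0,0,0],[4.3,0,-17.5,0,0,0]]]}}

```text
time: 38.3
tool_pos: [410.8, -175.4, 229.4]
tcp_rot: [-180.0, 0.1, 178.8]
ft_force: [-0.0, -0.6, 0.6]
finger_gap: 38.4
grip_force: 0.0
```

>>> {"api": "play_rows", "payload": {"motion": [[[0,0,0,0,0,0],[0,0,0,0,0,0]]]}}

```text
time: 38.5
tool_pos: [411.7, -175.9, 228.6]
tcp_rot: [-179.9, 0.2, 178.8]
ft_force: [0.3, -1.3, -0.8]
finger_gap: 38.5
grip_force: 0.0
```

Run:
```python
from h import *
d=snapw('w20');s=d['s'];print(s['tool_pos'].round(1),s['tcp_rot'].round(1),s['time'],s['ft_force'].round(1))
g=cv2.cvtColor(d['pixels'],cv2.COLOR_RGB2GRAY);g0=cv2.cvtColor(ld('w1')['pixels'],cv2.COLOR_RGB2GRAY)
Z=Ro.from_euler('z',-1.2,degrees=True);f=lambda d,P:wproj(d,Z.apply(np.array(P,float))+[511,-178,0])
for yy in (-50,-30,30,50):
    xs=np.arange(-92,-50,2)
    for nm,dd,gg in(('old',ld('w1'),g0),('new',d,g)):
        P=f(dd,[(v,yy,50) for v in xs]);print(yy,nm,[int(gg[int(round(b)),int(round(a))]) for a,b in P])
# disc silhouette column
for z in (74,):
    u=f(d,[(83.5-145,0,z),(83.5-155,0,z),(83.5-135,0,z)]);print(u.round(1).tolist())
    v=int(round(u[0,1]));c=int(round(u[0,0]));print([int(x) for x in g[v-30:v+31:2,c]])
```

```text
[ 411.7 -175.9  228.6] [-179.9    0.2  178.8] 38.5 [ 0.3 -1.3 -0.8]
-50 old [50, 47, 52, 49, 121, 115, 67, 67, 67, 49, 52, 50, 55, 120, 125, 125, 125, 124, 124, 124, 125]
-50 new [47, 47, 42, 48, 131, 86, 51, 142, 150, 151, 154, 139, 134, 127, 126, 127, 124, 130, 127, 130, 128]
-30 old [36, 42, 43, 40, 82, 112, 46, 43, 43, 43, 45, 46, 45, 111, 125, 125, 124, 144, 143, 146, 146]
-30 new [38, 38, 36, 42, 102, 84, 52, 114, 127, 127, 124, 130, 127, 128, 129, 126, 129, 127, 126, 150, 151]
30 old [41, 41, 39, 48, 78, 118, 47, 49, 47, 46, 50, 54, 47, 128, 144, 148, 147, 147, 144, 144, 146]
30 new [39, 42, 40, 42, 123, 136, 72, 128, 156, 154, 154, 155, 154, 156, 154, 154, 154, 154, 154, 155, 158]
50 old [43, 41, 43, 45, 98, 116, 94, 48, 49, 46, 98, 97, 87, 118, 144, 145, 144, 147, 145, 145, 146]
50 new [34, 41, 43, 41, 92, 96, 58, 102, 133, 133, 155, 155, 156, 157, 154, 155, 154, 154, 154, 155, 153]
[[278.9, 219.6], [278.9, 210.1], [278.9, 228.9]]
[88, 131, 81, 135, 99, 69, 51, 10, 15, 2, 18, 9, 13, 10, 31, 41, 40, 40, 34, 20, 66, 131, 127, 129, 129, 134, 128, 128, 127, 128, 127]
```

```bash
python3 -c "
from bench import job
print(job.hand_in())"
```

```text
the job is handed in; nothing more can be done
None
```

The job is handed in at about 38.5 s of robot time: the carton was laid flat on a broad face and let go, taken again about 3.5 mm off its middle, and set flat in the lower tier, with the flap shut over it. The flap came up against its stop in both directions, the carton was never dropped, and the tape roll, mug and pot were never approached, but the result of the judging was not shown.

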